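# Load two packed cartons into the gravity flow lane

## Task

Load the two kraft cartons into the sloped flow lane: first the deeper one from the tilted stand, then the slimmer one from the bench. Set each down on its base in the open upper part of the lane, its long side across, and let go so it slides down: the deep one must end up resting squarely against the stop and the slim one right behind it, touching it; do not throw or drop them, and leave everything else on the bench where it is.

Things in the scene. Friction and masses are not known exactly. Their poses are not given: they have to be found in the camera images.
- lane_bed: Sloped bed of the grey steel flow lane, fixed to the bench: slopes 25 degrees, low end nearer the robot. Origin: on the bed's surface at the upstream face of the stop, mid-width, 50 mm above the bench. x points up the slope (bed from x = 0 at the stop to 270 mm, the open high end), y across, z square out of the bed. 120 mm wide between side walls 4 mm thick, 28 mm high. Stop: 34 mm high, 6 mm thick.
- lane_load (a point): Point on the bed's surface, mid-width, 197 mm up the slope from the stop: the middle of the open upper part, where a carton's underside is well set down. White glide strips make the bed slippery: a carton let go there slides down on its own. Its axes are those of the bed.
- lane_guard (a point): Middle of the uppermost of three 8 mm guard bars that cross over the lower part of the lane, 85, 50 and 15 mm up the slope from the stop, centres 80 mm above the bed. The bars are carried by upright plates outside the side walls, 82 mm high, from 0 to 110 mm up the slope. Its axes are those of the bed.
- stand: Wooden stand fixed to the bench: a plywood deck 85 mm deep, 150 mm wide, sloping 30 degrees, low edge nearer the robot, with a lip 10 mm high, 8 mm thick along the low edge; the deep carton lies on it against the lip. Origin: centre of its underside on the bench; x points level from low to high edge, z up. The deck's low edge at the lip lies 45 mm above the bench at x = -37 mm.
- deep_carton: Closed kraft carton with a paper tape band over its top, 60 mm along its x, 110 mm along its y, 60 mm high (z); 0.3 to 0.6 kg. Origin: centre of its underside. It starts on the sloped stand, tilted with it by 30 degrees, its x up the deck. Its 60 mm faces are gripped front and back (along x).
- slim_carton: Closed kraft carton with a paper tape band over its top, 40 mm along its x, 110 mm along its y, 60 mm high (z); 0.2 to 0.45 kg. Origin: centre of its underside. It starts upright on the bench between the lane and the stand, turned somewhat.
- bowl: Terracotta bowl, 100 mm across, 45 mm high, beyond the slim carton. Bystander. Origin: centre of its underside.
- brush: Hand brush, 170 mm long, lying on the bench nearer the robot than the slim carton. Bystander.
- jar: Glass jar, 70 mm across, 100 mm high, at the left side. Bystander. Origin: centre of its underside.
- plaque: Round terracotta relief plaque, 150 mm across, 20 mm thick, lying flat at the right side. Bystander. Origin: centre of its underside.
- pot: Terracotta pot, 84 mm across, 75 mm high, at the back. Bystander. Origin: centre of its underside.
- tape_roll: Roll of paper tape lying flat, 90 mm across, 48 mm high, at the back. Bystander. Origin: centre of its underside.
Mind the look-alikes: they are no part of the job. Leave any pink or red look-alike of the deep_carton alone.

How it is judged:
By the outcome, as a careful person would: the job done as asked, in the order asked, and still so for the second after the job is handed in, with the robot touching nothing.
It also fails if it takes over 64 s, if anything falls off the work surface, if the arm or the gripper's body presses on something with over 40 N, if the wrist force passes 120 N, or if a joint passes its speed limit or range.

## Robot

A 6-joint arm with a two-finger parallel gripper is mounted at the origin on the work surface. World frame = base frame: x ahead of the robot, y to its left, z up, the work surface at z = 0. Lengths are in mm, angles in degrees, forces in N, time in s.
With the tool pointing down it reaches from about 300 to 850 mm from the base axis. Payload 4.2 kg.
Tool frame: the origin (TCP) lies midway between the tips of the shut fingers; the grasp point (between the pads) lies 19 mm behind it; z points along the fingers, x is the direction in which the jaws open and shut, and the axes are right-handed (so a half turn about z gives the same grasp; the last joint's range is limited). The gripper opens to 91 mm and grips with 3 to 60 N. Pads are 32 mm wide; open, the fingers measure 118 mm over their backs; the gripper's body (76 mm by 178 mm) begins 60 mm behind the grasp point.
Start: joints at [66.864, 18.312, 89.639, -0, 72.044, -1.146], TCP at [215.31, 533.183, 213.976] pointing down, gripper open.
Joint ranges: [-177.97, 177.97], [-48.28, 115.42], [12.27, 149.76], [-77.06, 257.06], [2.81, 150.46], [-146.56, 146.56]. Speed limits (degrees/s): [147.25, 147.25, 180, 180, 180, 180].

## Interface

Orientations are given as [roll, pitch, yaw] about the fixed x, y, z axes, in that order (R = Rz(yaw) Ry(pitch) Rx(roll)).
In Python, from workcell import monitor, vision, job, models gives the robot as it stands.
- The arm moves only by the shell command python3 -m creep 'ROWS' [FORCE]. ROWS is text: rows parted by semicolons, each of 7 numbers parted by spaces: the shift along the world's x, y, z in cm, then the turn, a rotation vector about the world's x, y, z in rad, then the gripper's target within -1 to 1 (shut at 1, half-way at 0, fully open at -1). In form: tx ty tz ax ay az hand; .... A call has 1 to 12 rows; each row shifts and turns the pose as measured when the row begins; what a row does not reach is not made up. A row lasts 1/12 s, in which the tool goes at most 41.7 mm and 7.16 degrees, less where a joint would pass 70% of its speed; a pose out of reach is approached as far as the arm can. A call is refused whole if a number of a shift passes 4.17 or a number of a turn 0.125, either way. A call with a gripper value outside its range is refused whole. The fingers move at their own pace and stop on an object; FORCE is the grip in N (left out, the last holds). Time passes only in rows, so rows that do not move let the fingers close. It gives the time, the measured TCP pose, the force and the opening at its end, in the units of the state.
- monitor.state(): the state, without advancing time (a new reading comes with each control period).
- vision.grab_frame(name): name is "side" or "top" or "wrist"; returns a dict with "img" (420x560x3 uint8, red, green, blue), "mtx" (3x3 intrinsics, pixels), "dist_coeffs" ([k1, k2, p1, p2, k3] as OpenCV has them; the pictures are not rectified), "view" (4x4, takes a point from world to camera coordinates). Camera axes: x right, y down, z forward; pixel columns grow to the right and rows downward; lengths in mm; the calibration is good to about 2 mm. A picture is of the moment at which its call begins. There is no depth.
- job.job_done(): hands the job in, once; it reports no verdict.
Trained networks look in the newest picture that a camera, given by its name, has taken for a name from the list of things; names that differ only in an ending like _2 or _b are one class to them, and where a whole thing is asked for, a point or a joint stands for the part that bears it (a point fixed in the world has none). Each returns a list of dicts, best first, with "confidence" (0 to 1); they miss things now and then, are a little off and sometimes report something else, mostly with a low value. They report only what shows in the picture. A call takes as long as a camera call. They do not tell look-alikes from the thing itself.
- models.search_frame(camera, query): "rect" ([left, top, right, bottom] in pixels, round what is visible of it).
- models.mark_of(camera, query): "at" ([column, row] in pixels: a listed point, or the origin of a listed thing).
The state is a dict: "time_s": time; "qpos": joint angles; "qvel": joint speeds; "effort": joint torques, N m; "ee_pos": TCP position; "ee_rot": TCP orientation; "force": force on the tool from outside, world axes, zero at the start; "torque": the same for the moment, N m; "gripper_width": finger opening in mm.
Only numpy, scipy, OpenCV 4.12 (cv2) and the standard library are available. Lean on these libraries where they do the work, as an engineer would, in place of code of your own. Each camera call takes 0.05 s, during which the arm holds its last target.

## Working session

There is one attempt and no reset: what is moved stays moved. The work goes in short steps, Python scripts to look and compute and a shell command to move; the robot and the scene stay as the last step left them, time stands still between calls to the robot, and variables do not carry over. Pictures are saved under pics/ and viewed, and the job is handed in when it is done.

```bash
ls; mkdir -p pics
cat > h.py <<'E'
import numpy as np, cv2
from workcell import monitor, vision, job, models
def save(f,name): cv2.imwrite('pics/'+name+'.png', f['img'][:,:,::-1])
E
python3 - <<'E'
from h import *
print(monitor.state())
for c in ['side','top','wrist']:
    f=vision.grab_frame(c); save(f,c+'0')
    np.savez(c+'0.npz',**{k:np.array(v) for k,v in f.items()})
    v=np.array(f['view']); print(c,np.round(-v[:3,:3].T@v[:3,3]),np.round(v[2,:3],2), f['mtx'][0][0])
    for q in ['lane_bed','lane_load','lane_guard','stand','deep_carton','slim_carton','bowl','brush']:
        try:
            print(q,[(np.round(m['at']).tolist(),round(m['confidence'],2)) for m in models.mark_of(c,q)],[(np.round(m['rect']).tolist(),round(m['confidence'],2)) for m in models.search_frame(c,q)])
        except Exception as e: print(q,e)
E
```

```text
pics
{'time_s': 0.0, 'qpos': array([ 6.68641288e+01,  1.83521209e+01,  8.97062372e+01, -1.41720718e-03,
        7.20425623e+01, -1.14773550e+00]), 'qvel': array([-0.03399864,  0.05571309, -0.00012716, -0.09470937, -0.10806394,
        0.05011499]), 'effort': array([ 7.38797098e-04, -4.12459910e+01, -2.31981021e+01,  7.25237536e-02,
        4.57353937e-02, -1.47010137e-04]), 'ee_pos': array([215.11661462, 532.70865775, 213.11660427]), 'ee_rot': array([-1.79999326e+02,  1.00927234e-01,  6.80123030e+01]), 'force': array([ 0.41736301,  0.80229374, -0.45722508]), 'torque': array([-0.03328679,  0.01733692,  0.01218065]), 'gripper_width': 91.3557163393196}
side [ 501. -952.  670.] [ 0.03  0.86 -0.5 ] 382.2697987156782
lane_bed [([248.0, 194.0], 0.92)] [([234.0, 149.0, 316.0, 209.0], 0.66)]
lane_load [([293.0, 168.0], 0.67)] [([233.0, 151.0, 317.0, 207.0], 0.72)]
lane_guard [([256.0, 165.0], 0.88), ([325.0, 242.0], 0.42)] [([235.0, 148.0, 319.0, 207.0], 0.83), ([221.0, 153.0, 235.0, 187.0], 0.72)]
stand [([285.0, 293.0], 0.69)] [([262.0, 250.0, 309.0, 315.0], 0.9)]
deep_carton [([205.0, 272.
[... 904 characters left out ...]
 0.87)]
deep_carton [([352.0, 279.0], 0.85), ([359.0, 211.0], 0.61), ([422.0, 190.0], 0.55)] [([342.0, 205.0, 385.0, 232.0], 0.82), ([331.0, 258.0, 376.0, 295.0], 0.76), ([399.0, 178.0, 450.0, 208.0], 0.58)]
slim_carton [([286.0, 232.0], 0.61), ([356.0, 215.0], 0.58)] [([267.0, 221.0, 310.0, 240.0], 0.7), ([156.0, 157.0, 217.0, 264.0], 0.58)]
bowl [([276.0, 166.0], 0.63)] [([262.0, 147.0, 295.0, 178.0], 0.92)]
brush [([271.0, 280.0], 0.93)] [([153.0, 158.0, 216.0, 265.0], 0.67), ([242.0, 272.0, 300.0, 288.0], 0.6)]
wrist [153. 558. 384.] [ 0.22 -0.09 -0.97] 375.0723863244909
lane_bed [] []
lane_load [] []
lane_guard [] []
stand [] []
deep_carton [] []
slim_carton [] []
bowl [] []
brush [] []
```

Run:
```python
import cv2
for c,(x0,y0,x1,y1) in [('side',(170,120,410,300+20)),('top',(130,120,470,320))]:
    im=cv2.imread(f'pics/{c}0.png')[y0:y1,x0:x1]
    s=800/im.shape[1]; s=min(s,600/im.shape[0])
    cv2.imwrite(f'pics/{c}0z.png',cv2.resize(im,None,fx=s,fy=s,interpolation=cv2.INTER_CUBIC)); print(s)
```

```text
3.0
2.3529411764705883
```

View pics/side0.png

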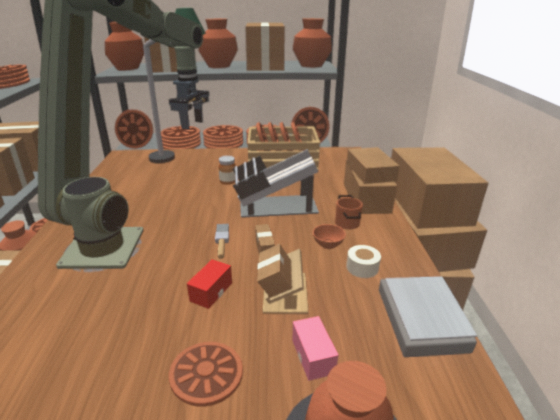

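View pics/top0z.png

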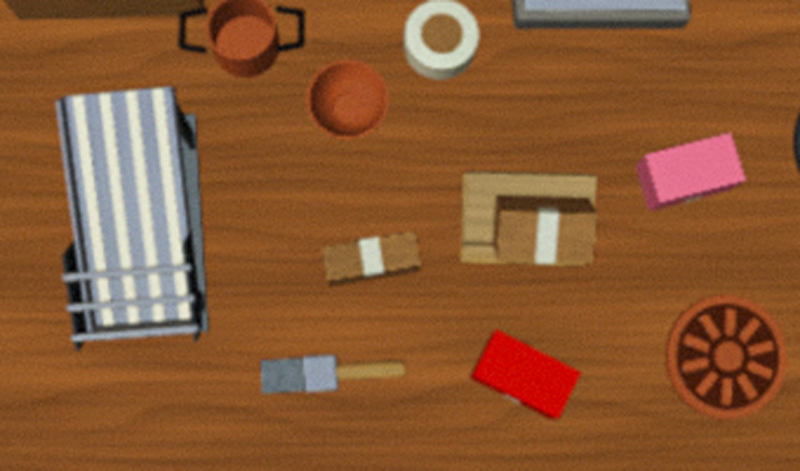

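View pics/side0z.png

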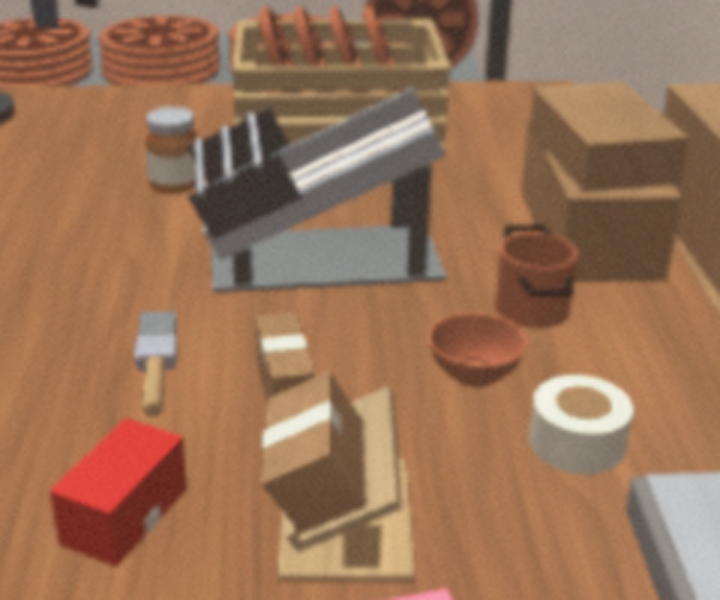

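The three box-like candidates in the top view are the kraft one at (362,218) on the wooden stand, a red one at (352,279) and a pink one at (424,193). Only the kraft one has a tape band and lies tilted on the stand, and the enlarged crops confirm it, so that is deep_carton. The slim carton is at (288,230) in the top view, and the lane is at the left, spanning columns 155–217.

```bash
cat >> h.py <<'E'
from scipy.spatial.transform import Rotation as Rn
from scipy.optimize import least_squares
def proj(f,P):
    v=np.array(f['view']);P=np.atleast_2d(np.array(P,float))
    r,_=cv2.Rodrigues(v[:3,:3])
    return cv2.projectPoints(P.reshape(-1,1,3),r,v[:3,3],np.array(f['mtx']),np.array(f['dist_coeffs'],float))[0].reshape(-1,2)
def ray(f,uv):
    v=np.array(f['view']);n=cv2.undistortPoints(np.array(uv,float).reshape(-1,1,2),np.array(f['mtx']),np.array(f['dist_coeffs'],float)).reshape(-1,2)
    d=np.c_[n,np.ones(len(n))]@v[:3,:3]; return -v[:3,:3].T@v[:3,3],d
def onz(f,uv,z):
    o,d=ray(f,uv); return o+d*((z-o[2])/d[:,2])[:,None]
def tri(fs,uvs):
    A=np.zeros((3,3));b=np.zeros(3)
    for f,u in zip(fs,uvs):
        o,d=ray(f,u);d=d[0]/np.linalg.norm(d[0]);M=np.eye(3)-np.outer(d,d);A+=M;b+=M@o
    return np.linalg.solve(A,b)
def load(n): 
    z=np.load(n+'.npz',allow_pickle=True); return {k:z[k] for k in z.files}
E
python3 - <<'E'
from h import *
S=load('side0');T=load('top0')
for n,s,t in [('bed',(248,194),(193,253)),('load',(293,168),(183,185)),('guard',(256,165),(184,233)),('stand',(285,293),(353,214)),('deep',(279,277),(359,211)),('slim',(263,252),(286,232)),('bowl',(325,246),(276,166))]:
    p=tri([S,T],[s,t]); print(n,p.round(1),(proj(S,p)-s).round(1),(proj(T,p)-t).round(1))
E
```

```text
bed [436.8 230.4  58.3] [[-1.2  0.2]] [[-0.2 -1.5]]
load [598.8 243.1 150. ] [[ 0.7 -0.2]] [[0.  0.9]]
guard [472.  234.1 166. ] [[ 0.1 -0. ]] [[0.  0.2]]
stand [ 546.  -215.6    3.2] [[-0.5  0.1]] [[-0.  -0.5]]
deep [ 536.5 -224.8   65.6] [[ 2.1 -0.4]] [[0.2 1.9]]
slim [494.  -24.2  -4.4] [[ 0.8 -0.2]] [[0.1 0.9]]
bowl [686.3   2.8  -5.2] [[ 1.5 -0.4]] [[0.  1.6]]
```

```bash
python3 -m creep '2.85 -2.98 0.9 0 0 -0.119 -1;2.85 -2.98 0.9 0 0 -0.119 -1;2.85 -2.98 0.9 0 0 -0.119 -1;2.85 -2.98 0.9 0 0 -0.119 -1;2.85 -2.98 0.9 0 0 -0.119 -1;2.85 -2.98 0.9 0 0 -0.119 -1;2.85 -2.98 0.9 0 0 -0.119 -1;2.85 -2.98 0.9 0 0 -0.119 -1;2.85 -2.98 0.9 0 0 -0.119 -1;2.85 -2.98 0.9 0 0 -0.119 -1;0 0 0 0 0 0 -1'
python3 - <<'E'
from h import *
c='wrist'
f=vision.grab_frame(c); save(f,'w1'); np.savez('w1.npz',**{k:np.array(v) for k,v in f.items()})
v=np.array(f['view']); print(np.round(-v[:3,:3].T@v[:3,3]),np.round(v[2,:3],2))
for q in ['lane_bed','lane_load','lane_guard','slim_carton']:
    print(q,[(np.round(m['at'],1).tolist(),round(m['confidence'],2)) for m in models.mark_of(c,q)],[(np.round(m['rect']).tolist(),round(m['confidence'],2)) for m in models.search_frame(c,q)])
E
```

```text
time_s: 3.47
ee_pos: [497.4, 233.2, 303.8]
ee_rot: [-179.8, -0.3, -3.1]
force: [0.4, 0.5, -0.3]
gripper_width: 91.1
[500. 299. 474.] [-0.01 -0.24 -0.97]
lane_bed [([217.7, 181.6], 0.56), ([391.9, 170.4], 0.25)] [([154.0, 91.0, 481.0, 276.0], 0.83)]
lane_load [([393.3, 173.3], 0.63)] [([152.0, 91.0, 480.0, 275.0], 0.8)]
lane_guard [([240.4, 196.1], 0.86)] [([152.0, 90.0, 479.0, 274.0], 0.59)]
slim_carton [([390.3, 171.7], 0.29)] [([267.0, 318.0, 299.0, 340.0], 0.75)]
```

View pics/w1.png

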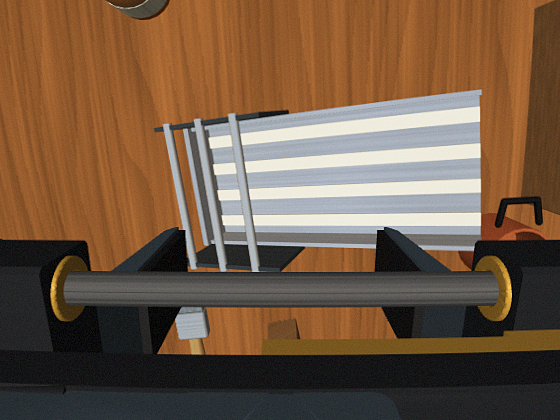

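Run:
```python
from h import *
f=load('w1')
def lane(p):
    R=Rn.from_euler('ZYX',[p[2],-25,0],degrees=True).as_matrix()
    return lambda q: np.array([p[0],p[1],50])+np.atleast_2d(q)@R.T
# initial projection from triangulation
L=lane([440,232,4])
im=f['img'][:,:,::-1].copy()
im=cv2.resize(im[70:300,130:510],None,fx=2.1,fy=2.1,interpolation=cv2.INTER_CUBIC)
def dl(a,b,c):
    n=20;P=proj(f,L(np.linspace(a,b,n)));P=((P-[130,70]+.5)*2.1-.5)
    cv2.polylines(im,[np.round(P*8).astype(np.int32)],False,c,1,cv2.LINE_AA,3)
for y in(-60,60): dl((0,y,0),(270,y,0),(0,255,0));
for y in (-64,-60,60,64): dl((0,y,28),(270,y,28),(255,0,255))
dl((270,-60,0),(270,60,0),(0,255,0));dl((0,-60,0),(0,60,0),(0,255,0))
for x in(85,50,15): dl((x,-66,80),(x,66,80),(0,0,255))
cv2.imwrite('pics/w1z.png',im)
```

```text
(no output)
```

View pics/w1z.png

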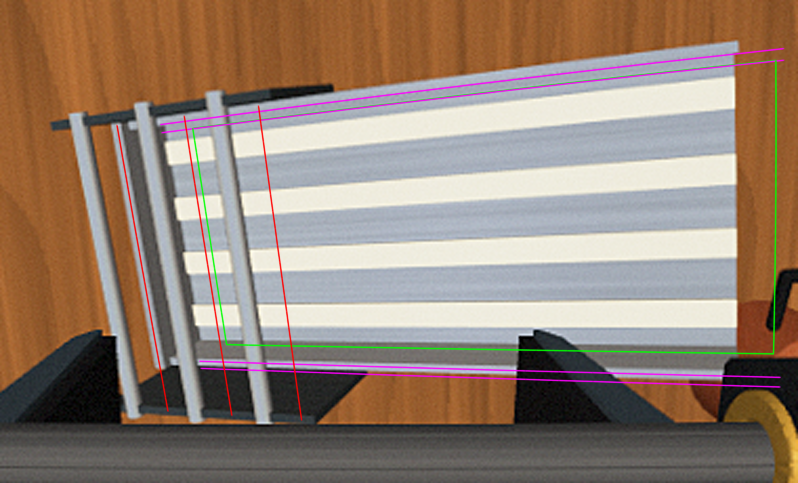

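```bash
cat >> h.py <<'E'
def lane(p):
    R=Rn.from_euler('ZYX',[p[2],-25,0],degrees=True).as_matrix()
    return lambda q: np.array([p[0],p[1],50])+np.atleast_2d(q)@R.T
E
python3 - <<'E'
from h import *
f=load('w1')
Z=lambda uv:(np.array(uv,float)+.5)/2.1-.5+[130,70]
st=Z([(736,92.5),(736,169),(736,243.5),(736,312.5)]); sl=Z([(176,152),(181,208),(192,262),(203,315)])
bars=[(85,Z([(214,95),(264,420)])),(50,Z([(143,106),(195,420)])),(15,Z([(78,116),(133,415)]))]
corner=Z([(738,41)])
def linedist(f,L,x,pts):
    a,b=proj(f,L([[x,-60,80],[x,60,80]])); d=(b-a)/np.linalg.norm(b-a); n=np.array([-d[1],d[0]])
    return (pts-a)@n
def res(q):
    L=lane(q[:3]); a,b,s0=q[3:6]
    r=[(proj(f,L([[270,y,0] for y in (b,a,-a,-b)]))-st).ravel(),(proj(f,L([[s0,y,0] for y in (b,a,-a,-b)]))-sl).ravel(),
       (proj(f,L([[270,64,28]]))-corner).ravel()]
    r+=[linedist(f,L,x,p) for x,p in bars]
    return np.concatenate(r)
s=least_squares(res,[440,232,4,15,45,30],loss='soft_l1'); print(s.x.round(2)); print(res(s.x).round(1))
L=lane(s.x); print('load',L([197,0,0]),'guard',L([85,0,80]))
S=load('side0');T=load('top0')
for g in ([0,0,0],[197,0,0],[85,0,80]): print(proj(S,L(g)).round(1),proj(T,L(g)).round(1))
E
```

```text
[423.54 234.93   4.07  15.04  44.73   6.07]
[-0.3  0.2  0.   0.1  0.2 -0.1  0.1  0.4 -0.6 -0.   1.3 -0.2  0.3  0.1
 -0.8 -0.2  0.4 -0.3 -0.1  0.4  0.4 -0.4  0.5 -0.3]
load [[601.62806065 247.60092252 133.25579756]] guard [[466.65334213 237.99742808 158.42717521]]
[[243.1 195.8]] [[191.6 256.6]]
[[294.3 171.8]] [[182.6 186.3]]
[[254.6 166.6]] [[183.1 235.7]]
```

```bash
python3 -m creep '0.2 -4 0 0 0 0.006 -1;0.2 -4 0 0 0 0.006 -1;0.2 -4 0 0 0 0.006 -1;0.2 -4 0 0 0 0.006 -1;0.2 -4 0 0 0 0.006 -1;0.2 -4 0 0 0 0.006 -1;0.2 -4 0 0 0 0.006 -1;0.2 -4 0 0 0 0.006 -1;0 0 0 0 0 0 -1'
python3 - <<'E'
from h import *
c='wrist'
f=vision.grab_frame(c); save(f,'w2'); np.savez('w2.npz',**{k:np.array(v) for k,v in f.items()})
for q in ['slim_carton']:
    print(q,[(np.round(m['at'],1).tolist(),round(m['confidence'],2)) for m in models.mark_of(c,q)],[(np.round(m['rect']).tolist(),round(m['confidence'],2)) for m in models.search_frame(c,q)])
E
python3 -m creep '0.2 -3.7 0 0 0 0 -1;0.2 -3.7 0 0 0 0 -1;0.2 -3.7 0 0 0 0 -1;0.2 -3.7 0 0 0 0 -1;0.2 -3.7 0 0 0 0 -1;0 0 0 0 0 0 -1'
python3 - <<'E'
from h import *
c='wrist'
f=vision.grab_frame(c); save(f,'w3'); np.savez('w3.npz',**{k:np.array(v) for k,v in f.items()})
for q in ['deep_carton','stand','slim_carton']:
    print(q,[(np.round(m['at'],1).tolist(),round(m['confidence'],2)) for m in models.mark_of(c,q)],[(np.round(m['rect']).tolist(),round(m['confidence'],2)) for m in models.search_frame(c,q)])
E
```

```text
time_s: 4.67
ee_pos: [503.9, -84.9, 301.1]
ee_rot: [-179.8, 0.0, 1.9]
force: [0.6, -0.3, -0.7]
gripper_width: 91.3
slim_carton [([278.3, 126.7], 0.81)] [([252.0, 76.0, 303.0, 183.0], 0.87)]
time_s: 5.32
ee_pos: [517.1, -255.6, 301.8]
ee_rot: [-179.3, -0.1, 3.6]
force: [-0.3, -0.0, -0.9]
gripper_width: 91.5
deep_carton [([299.1, 158.2], 0.79), ([339.3, 318.4], 0.78), ([139.3, 128.8], 0.59)] [([94.0, 70.0, 197.0, 183.0], 0.65), ([307.0, 256.0, 366.0, 341.0], 0.6)]
stand [] [([268.0, 69.0, 367.0, 223.0], 0.69)]
slim_carton [] [([256.0, 2.0, 302.0, 35.0], 0.98)]
```

View pics/w2.png

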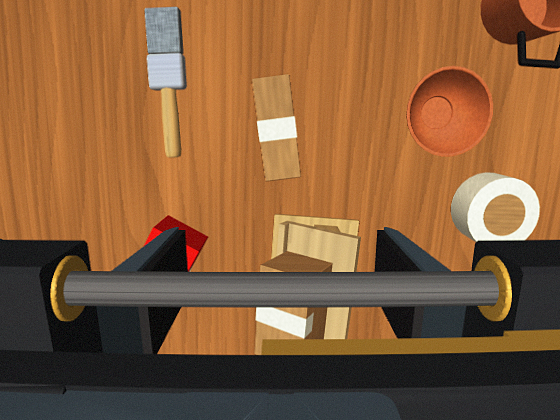

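View pics/w3.png

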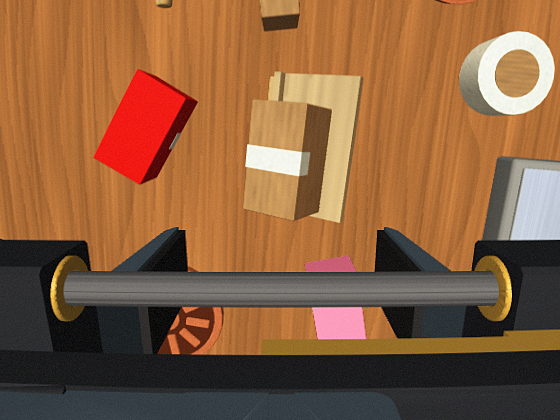

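w2 shows the slim carton upright with its top at about (276,127). w3 shows the kraft deep carton on the stand at about (285,160), red at (145,127) and pink at (338,300).

Run:
```python
from h import *
for n,(x0,y0,w,h),k in [('w3',(225,50,160,190),4),('w2',(235,60,90,140),6)]:
    im=load(n)['img'][:,:,::-1][y0:y0+h,x0:x0+w]
    im=cv2.resize(im,None,fx=k,fy=k,interpolation=cv2.INTER_CUBIC)[:600 if n=='w2' else 760]
    if im.shape[0]>600: im=im[:600] if False else im
    for i in range(0,im.shape[1],100): cv2.putText(im,str(i),(i,10),0,.35,(255,255,255)); cv2.line(im,(i,0),(i,4),(255,255,255))
    for i in range(0,im.shape[0],100): cv2.putText(im,str(i),(0,i),0,.35,(255,255,255)); cv2.line(im,(0,i),(4,i),(255,255,255))
    cv2.imwrite(f'pics/{n}z.png',im[:600]); print(im.shape)
    if im.shape[0]>600: cv2.imwrite(f'pics/{n}zb.png',im[300:])
```

```text
(760, 640, 3)
(600, 540, 3)
```

View pics/w3z.png

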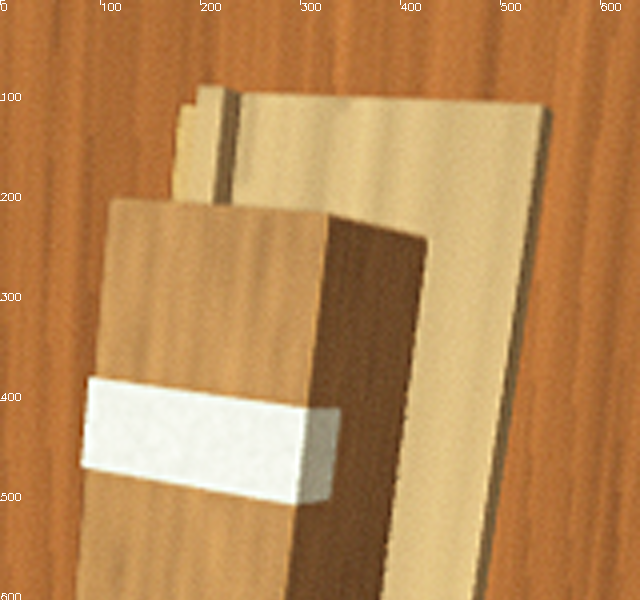

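View pics/w3zb.png

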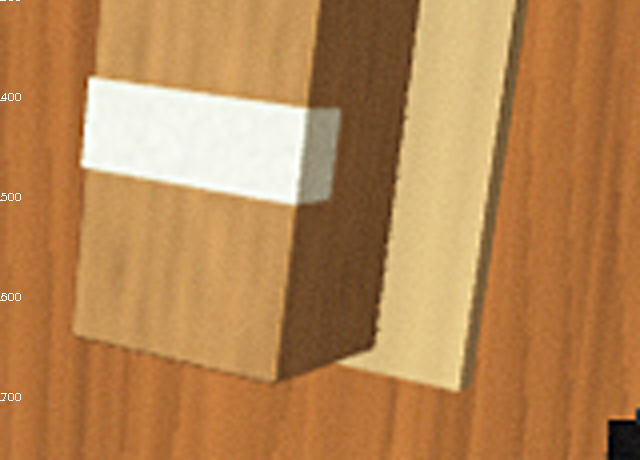

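View pics/w2z.png

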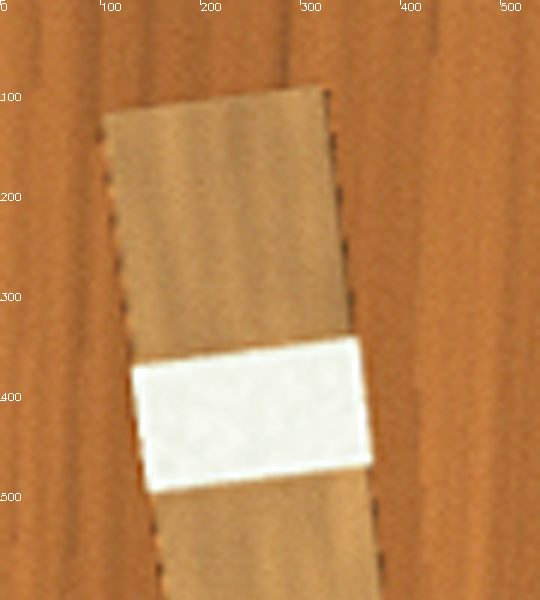

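Run:
```python
from h import *
f=load('w3')
Z=lambda uv,k,o:(np.array(uv,float)+.5)/k-.5+np.array(o)
obs=Z([(111,198),(329,213),(277,682),(73,634),(427,238),(376,648)],4,(225,50))
mod=np.array([[-30,55,60],[30,55,60],[30,-55,60],[-30,-55,60],[30,55,0],[30,-55,0]])
def box(p): # x,y,z,yaw,pitch
    R=Rn.from_euler('ZYX',[p[3],-p[4],0],degrees=True).as_matrix()
    return lambda q:np.array(p[:3])+np.atleast_2d(q)@R.T
# deep: tilt fixed 30 and free
for fix in (1,0):
    res=lambda p:(proj(f,box([*p[:4],30 if fix else p[4]])(mod))-obs).ravel()
    s=least_squares(res,[536,-220,65,0,30]); print(s.x.round(1),res(s.x).round(1))
g=load('w2')
im=g['img'][165:190,255:310,::-1]
cv2.imwrite('pics/w2c.png',cv2.resize(im,None,fx=10,fy=10,interpolation=cv2.INTER_CUBIC))
obs2=Z([(104,113),(325,90),(132,365),(358,338),(148,492),(371,465)],6,(235,60))
P=onz(g,obs2,60); print(P.round(1))
def r2(p):
    c,s_=np.cos(np.radians(p[2])),np.sin(np.radians(p[2])); R=np.array([[c,-s_],[s_,c]])
    q=np.array([[-20,55],[20,55],[-20,p[3]],[20,p[3]],[-20,-p[3]],[20,-p[3]]])
    W=np.c_[q@R.T+p[:2],np.full(6,60.)]
    return (proj(g,W)-obs2).ravel()
s=least_squares(r2,[494,-24,5,12]); print(s.x.round(2),r2(s.x).round(1))
```

```text
[ 537.4 -226.    54.    -2.2   30. ] [-0.3  0.1 -0.   0.3 -0.4  0.1  0.  -0.   0.5 -0.1  0.2 -0.4]
[ 537.1 -226.    53.9   -2.2   29.6] [-0.3  0.1  0.2  0.3 -0.2  0.1 -0.   0.   0.3 -0.1  0.  -0.5]
[[469.7  23.6  60. ]
 [508.   28.7  60. ]
 [475.5 -19.3  60. ]
 [515.5 -13.3  60. ]
 [478.8 -41.6  60. ]
 [518.8 -35.5  60. ]]
[497.14 -27.73   8.6   11.24] [-0.5 -0.1  0.7 -1.   0.2  0.3 -0.3  0.3  0.2  0.2 -0.2  0.4]
```

View pics/w2c.png

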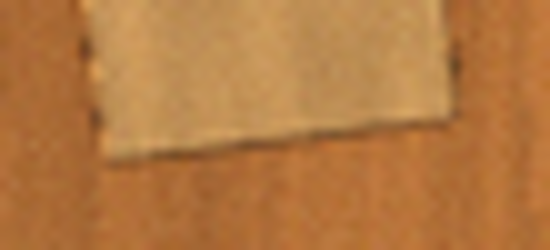

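Run:
```python
from h import *
f=load('w1')
Z=lambda uv:(np.array(uv,float)+.5)/2.1-.5+[130,70]
st=Z([(736,92.5),(736,169),(736,243.5),(736,312.5)])
bars=[(85,Z([(214,95),(264,420)])),(50,Z([(143,106),(195,420)])),(15,Z([(78,116),(133,415)]))]
corner=Z([(738,41)])
def linedist(f,L,x,pts):
    a,b=proj(f,L([[x,-60,80],[x,60,80]])); d=(b-a)/np.linalg.norm(b-a); n=np.array([-d[1],d[0]])
    return (pts-a)@n
def res(q):
    L0=lane(q[:3]); L=lambda v:L0(v)+[0,0,q[5]]; a,b=q[3:5]
    r=[(proj(f,L([[270,y,0] for y in (b,a,-a,-b)]))-st).ravel(),
       (proj(f,L([[270,64,28]]))-corner).ravel()]
    r+=[linedist(f,L,x,p) for x,p in bars]
    return np.concatenate(r)
s=least_squares(res,[440,232,4,15,45,0],loss='soft_l1'); print(s.x.round(2)); print(res(s.x).round(1))
# overlays of deep, lane fits in side/top
def box(p):
    R=Rn.from_euler('ZYX',[p[3],-p[4],0],degrees=True).as_matrix()
    return lambda q:np.array(p[:3])+np.atleast_2d(q)@R.T
S=load('side0')
im=cv2.resize(S['img'][235:325,240:320,::-1],None,fx=6,fy=6,interpolation=cv2.INTER_CUBIC)
for p,c in (([537.4,-226,54,-2.2,30],(0,255,0)),([537.4,-226,60,-2.2,30],(255,0,255))):
    B=box(p)
    for i in range(4):
        x=[-30,30,30,-30];y=[-55,-55,55,55]
        for a,b in (((x[i],y[i],60),(x[i-1],y[i-1],60)),((x[i],y[i],0),(x[i-1],y[i-1],0)),((x[i],y[i],0),(x[i],y[i],60))):
            q=(proj(S,B([a,b]))-[240,235]+.5)*6-.5
            cv2.line(im,*[tuple(int(v) for v in k) for k in q.round()],c,1)
cv2.imwrite('pics/sd.png',im)
```

```text
[ 4.2354e+02  2.3536e+02  3.9700e+00  1.5120e+01  4.4690e+01 -3.0000e-01]
[-0.4  0.3 -0.1 -0.1  0.  -0.1 -0.1  0.3  0.4 -0.4 -0.4  0.5  0.2 -0.4
  0.3 -0.3]
```

View pics/sd.png

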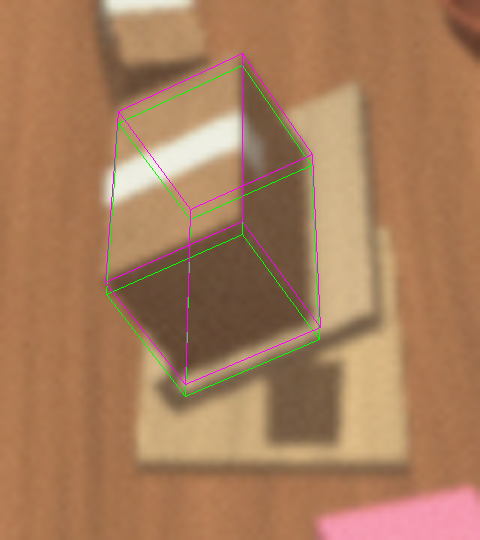

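Run:
```python
from h import *
f=load('w3');S=load('side0')
Z=lambda uv,k,o:(np.array(uv,float)+.5)/k-.5+np.array(o)
obs=Z([(111,198),(329,213),(277,682),(73,634),(427,238),(376,648)],4,(225,50))
mod=np.array([[-30,55,60],[30,55,60],[30,-55,60],[-30,-55,60],[30,55,0],[30,-55,0]])
so=Z([(185,378),(314,321),(107,283),(242,221)],6,(240,235)); sm=np.array([[-30,-55,0],[30,-55,0],[-30,-55,60],[30,-55,60]])
def box(p):
    R=Rn.from_euler('ZYX',[p[3],-p[4],0],degrees=True).as_matrix()
    return lambda q:np.array(p[:3])+np.atleast_2d(q)@R.T
def res(p,w=1):
    q=[*p[:4],30]
    # allow 2 mm camera shifts
    o1=p[4:7]; 
    return np.concatenate([(proj(f,box(q)(mod)+o1)-obs).ravel(),(proj(S,box(q)(sm)-o1)-so).ravel()*.7,o1/3])
s=least_squares(res,[537,-226,58,-2,0,0,0]); print(s.x.round(1),res(s.x).round(1)); 
print(monitor.state()['ee_pos'],monitor.state()['ee_rot'])
p=s.x; R=Rn.from_euler('ZYX',[p[3],-30,0],degrees=True).as_matrix()
for h in (19,120): print(h,(p[:3]+R@[0,0,h]).round(1))
```

```text
[ 5.372e+02 -2.241e+02  5.610e+01 -2.200e+00  1.000e-01 -1.800e+00
 -1.600e+00] [-0.4  0.   0.   0.2 -0.4  0.2 -0.   0.1  0.6 -0.2  0.2 -0.4 -0.1  0.5
  0.5  0.5 -0.3 -0.3 -0.1 -0.2  0.  -0.6 -0.5]
[ 516.44698097 -250.3366474   302.94158285] [-1.79100651e+02 -1.56110854e-01  3.84734887e+00]
19 [ 527.7 -223.7   72.6]
120 [ 477.3 -221.8  160.1]
```

```bash
cat >> h.py <<'E'
def togo(pos,yaw,pitch):
    s=monitor.state(); Rt=Rn.from_euler('ZYX',[yaw,pitch,180],degrees=True)
    Rc=Rn.from_euler('xyz',s['ee_rot'],degrees=True)
    print('t',round(s['time_s'],2),'shift cm',((np.array(pos)-s['ee_pos'])/10).round(2),'rotvec',(Rt*Rc.inv()).as_rotvec().round(3),'F',s['force'].round(1),'w',round(s['gripper_width'],1))
def pose(o,yaw,tilt,q):
    return np.array(o)+Rn.from_euler('ZYX',[yaw,-tilt,0],degrees=True).as_matrix()@np.array(q,float)
DEEP=[537.2,-225,59]
E
python3 -c "
from h import *
togo(pose(DEEP,-2.2,30,[0,0,100]),-2.2,-30)"
```

```text
t 5.67 shift cm [ -2.92   2.73 -15.73] rotvec [-0.008 -0.521 -0.107] F [-0.3  0.1 -0.1] w 91.1
```

```bash
python3 -m creep '-0.5 0.45 -2.6 0 -0.087 -0.018 -1;-0.5 0.45 -2.6 0 -0.087 -0.018 -1;-0.5 0.45 -2.6 0 -0.087 -0.018 -1;-0.5 0.45 -2.6 0 -0.087 -0.018 -1;-0.5 0.45 -2.6 0 -0.087 -0.018 -1;-0.5 0.45 -2.6 0 -0.087 -0.018 -1;0 0 0 0 0 0 -1;0 0 0 0 0 0 -1' 15
python3 - <<'E'
from h import *
togo(pose(DEEP,-2.2,30,[0,0,100]),-2.2,-30)
f=vision.grab_frame('wrist'); save(f,'w4'); np.savez('w4.npz',**{k:np.array(v) for k,v in f.items()})
E
```

```text
time_s: 6.33
ee_pos: [490.0, -212.5, 153.9]
ee_rot: [-179.6, -30.3, -1.7]
force: [1.0, -1.3, -0.3]
gripper_width: 91.3
t 6.33 shift cm [-0.27 -1.06 -0.83] rotvec [-0.005  0.005 -0.012] F [ 1.  -1.3 -0.3] w 91.3
```

View pics/w4.png

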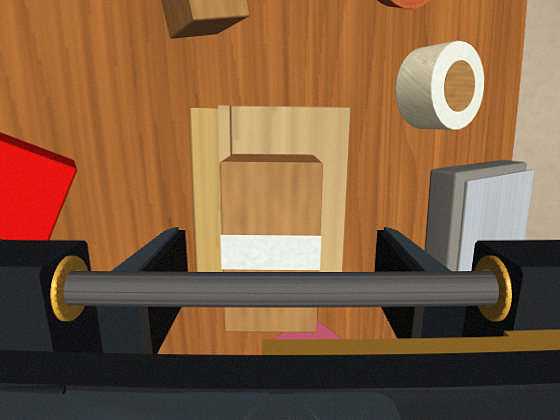

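```bash
python3 -m creep '-0.3 -1.1 -0.85 0 0.005 -0.01 -1;0 0 0 0 0 0 -1;0.7 0 -1.25 0 0 0 -1;0.7 0 -1.25 0 0 0 -1;0 0 0 0 0 0 -1;0 0 0 0 0 0 -1'
python3 -c "
from h import *
togo(pose(DEEP,-2.2,30,[0,0,22]),-2.2,-30)"
```

```text
time_s: 6.88
ee_pos: [516.1, -228.8, 134.6]
ee_rot: [179.4, -31.1, -1.2]
force: [0.5, 0.4, 0.2]
gripper_width: 91.0
t 6.88 shift cm [ 1.01  0.42 -5.66] rotvec [ 0.01   0.019 -0.011] F [0.5 0.4 0.2] w 91.0
```

```bash
python3 -m creep '0 0 0 0 0 0 -1'; python3 -m creep '0 0 0 0 0 0 -1'; python3 -m creep '0 0 0 0 0 0 -1'
python3 -c "
from h import *
togo(pose(DEEP,-2.2,30,[0,0,22]),-2.2,-30)"
```

```text
time_s: 6.97
ee_pos: [517.5, -229.1, 136.2]
ee_rot: [179.3, -31.2, -1.1]
force: [0.6, 1.0, -0.4]
gripper_width: 91.3
time_s: 7.05
ee_pos: [518.5, -229.4, 137.6]
ee_rot: [179.2, -31.3, -1.1]
force: [-0.3, 0.3, -0.4]
gripper_width: 91.6
time_s: 7.13
ee_pos: [519.0, -229.6, 138.8]
ee_rot: [179.2, -31.4, -1.0]
force: [-0.0, -0.1, 0.4]
gripper_width: 91.3
t 7.13 shift cm [ 0.72  0.5  -6.07] rotvec [ 0.013  0.024 -0.013] F [-0.  -0.1  0.4] w 91.3
```

```bash
python3 -m creep '-1.05 0.25 -0.6 0.006 0.012 -0.006 -1;-1.05 0.25 -0.6 0.006 0.012 -0.006 -1'
python3 -c "
from h import *
togo(pose(DEEP,-2.2,30,[0,0,70]),-2.2,-30)"
python3 -m creep '0 0 0 0 0 0 -1'
python3 -c "
from h import *
togo(pose(DEEP,-2.2,30,[0,0,70]),-2.2,-30)"
```

```text
time_s: 7.3
ee_pos: [498.8, -225.4, 128.7]
ee_rot: [179.8, -30.2, -2.0]
force: [-0.4, -0.1, -0.1]
gripper_width: 91.1
t 7.3 shift cm [ 0.34  0.17 -0.91] rotvec [ 0.003  0.003 -0.001] F [-0.4 -0.1 -0.1] w 91.1
time_s: 7.38
ee_pos: [496.3, -224.1, 127.3]
ee_rot: [179.9, -30.0, -2.1]
force: [-1.4, 0.3, -0.9]
gripper_width: 91.3
t 7.38 shift cm [ 0.6   0.05 -0.77] rotvec [ 0.001 -0.001 -0.001] F [-1.4  0.3 -0.9] w 91.3
```

```bash
python3 -m creep '0.75 0.03 -1.15 0 0 0 -1;0.65 0 -1.15 0 0 0 -1'
python3 -c "
from h import *
togo(pose(DEEP,-2.2,30,[0,0,22]),-2.2,-30)"
```

```text
time_s: 7.55
ee_pos: [509.1, -224.3, 105.6]
ee_rot: [179.8, -30.1, -2.2]
force: [0.4, -0.4, 0.4]
gripper_width: 91.4
t 7.55 shift cm [ 1.71 -0.03 -2.76] rotvec [0.003 0.002 0.001] F [ 0.4 -0.4  0.4] w 91.4
```

```bash
python3 -m creep '0.75 0 -1.1 0 0 0 -1;0.6 0 -1.0 0 0 0 -1;0 0 0 0 0 0 -1'
python3 -c "
from h import *
togo(pose(DEEP,-2.2,30,[0,0,22]),-2.2,-30)"
```

```text
time_s: 7.8
ee_pos: [521.0, -223.7, 81.8]
ee_rot: [179.9, -29.9, -2.3]
force: [-0.3, 0.0, -0.9]
gripper_width: 91.3
t 7.8 shift cm [ 0.52 -0.09 -0.37] rotvec [ 0.001 -0.002  0.003] F [-0.3  0.  -0.9] w 91.3
```

```bash
python3 -m creep '0.4 0 -0.25 0 0 0 -1;0 0 0 0 0 0 -1' 25
python3 -c "
from h import *
togo(pose(DEEP,-2.2,30,[0,0,22]),-2.2,-30)"
python3 - <<'E'
from h import *
f=vision.grab_frame('wrist'); save(f,'w5')
E
```

```text
time_s: 7.97
ee_pos: [524.4, -223.5, 78.8]
ee_rot: [-180.0, -29.8, -2.4]
force: [-0.1, -0.7, 0.2]
gripper_width: 91.2
t 7.97 shift cm [ 0.19 -0.11 -0.08] rotvec [-0.    -0.003  0.004] F [-0.1 -0.7  0.2] w 91.2
```

View pics/w5.png

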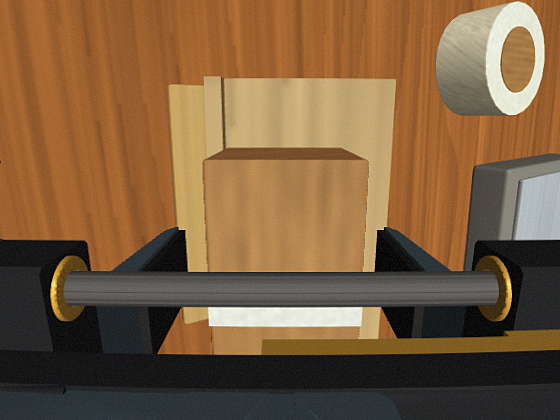

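The carton (columns 205–368) sits cleanly between the fingers at columns 186 and 380, so I'll close.

```bash
python3 -m creep '0 0 0 0 0 0 1;0 0 0 0 0 0 1;0 0 0 0 0 0 1;0 0 0 0 0 0 1;0 0 0 0 0 0 1;0 0 0 0 0 0 1' 25
python3 -c "
from h import *
togo(pose(DEEP,-2.2,30,[0,0,22]),-2.2,-30)"
```

```text
time_s: 8.52
ee_pos: [524.4, -224.2, 81.8]
ee_rot: [179.9, -30.1, -2.4]
force: [2.3, -0.2, -4.7]
gripper_width: 59.5
t 8.52 shift cm [ 0.18 -0.04 -0.38] rotvec [0.002 0.001 0.004] F [ 2.3 -0.2 -4.7] w 59.5
```

```bash
python3 -m creep '-0.5 0 0.87 0 0 0 1;-1 0 1.8 0 0 0 1;-1 0 2.5 0 0 0 1;-0.3 0.5 3.5 0 0 0 1;0 1 3.5 0 0 0.01 1;0 1.5 3.5 0 0 0.01 1' 25
python3 - <<'E'
from h import *
togo(pose([423.5,235,50],4,25,[197,0,100]),4,-25)
f=vision.grab_frame('wrist'); save(f,'w6')
E
```

```text
time_s: 9.02
ee_pos: [484.7, -189.2, 227.2]
ee_rot: [-179.1, -28.0, -1.8]
force: [1.6, 0.3, -4.7]
gripper_width: 60.1
t 9.02 shift cm [ 7.48 43.37 -0.33] rotvec [-0.015  0.053  0.094] F [ 1.6  0.3 -4.7] w 60.1
```

View pics/w6.png

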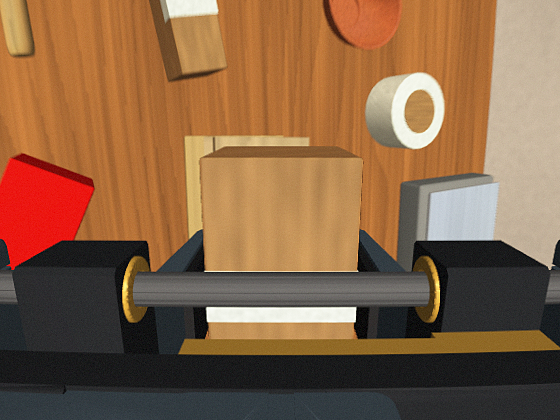

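```bash
python3 -m creep '0.6 3.7 0.3 0 0.005 0.009 1;0.7 3.8 0.2 0 0.005 0.009 1;0.7 3.8 0.1 0 0.005 0.009 1;0.7 3.8 0 0 0.005 0.009 1;0.7 3.8 0 0 0.005 0.009 1;0.7 3.8 0 0 0.005 0.009 1;0.7 3.8 0 0 0.005 0.009 1;0.7 3.8 0 0 0.005 0.009 1;0.7 3.8 0 0 0.005 0.009 1;0.6 2.5 0 0 0 0 1' 25
python3 - <<'E'
from h import *
togo(pose([423.5,235,50],4,25,[197,0,100]),4,-25)
E
```

```text
time_s: 9.9
ee_pos: [542.1, 185.4, 233.5]
ee_rot: [-179.9, -24.7, 2.7]
force: [1.4, 0.1, -4.3]
gripper_width: 59.8
t 9.9 shift cm [ 1.74  5.91 -0.96] rotvec [-0.001 -0.005  0.022] F [ 1.4  0.1 -4.3] w 59.8
```

```bash
python3 -m creep '0.8 2.2 0 0 -0.002 0.01 1;0.7 1.8 0 0 -0.002 0.01 1;0 0 0 0 0 0 1;0 0 0 0 0 0 1' 25
python3 - <<'E'
from h import *
togo(pose([423.5,235,50],4,25,[197,0,90]),4,-25)
f=vision.grab_frame('wrist'); save(f,'w7'); np.savez('w7.npz',**{k:np.array(v) for k,v in f.items()})
f=vision.grab_frame('side'); cv2.imwrite('pics/s7.png',cv2.resize(f['img'][100:240,190:370,::-1],None,fx=4,fy=4,interpolation=cv2.INTER_CUBIC))
f=vision.grab_frame('top'); cv2.imwrite('pics/t7.png',cv2.resize(f['img'][130:290,120:320,::-1],None,fx=4,fy=4,interpolation=cv2.INTER_CUBIC)[:600])
E
```

```text
time_s: 10.23
ee_pos: [552.2, 233.0, 225.0]
ee_rot: [179.9, -24.0, 4.4]
force: [0.1, -0.9, -5.0]
gripper_width: 59.5
t 10.23 shift cm [ 1.14  1.18 -1.02] rotvec [ 0.004 -0.018 -0.007] F [ 0.1 -0.9 -5. ] w 59.5
```

View pics/w7.png

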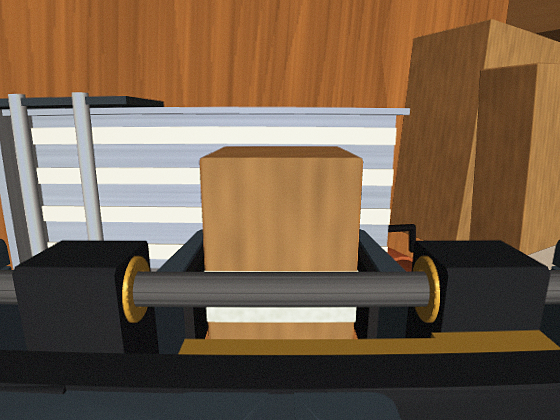

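View pics/s7.png

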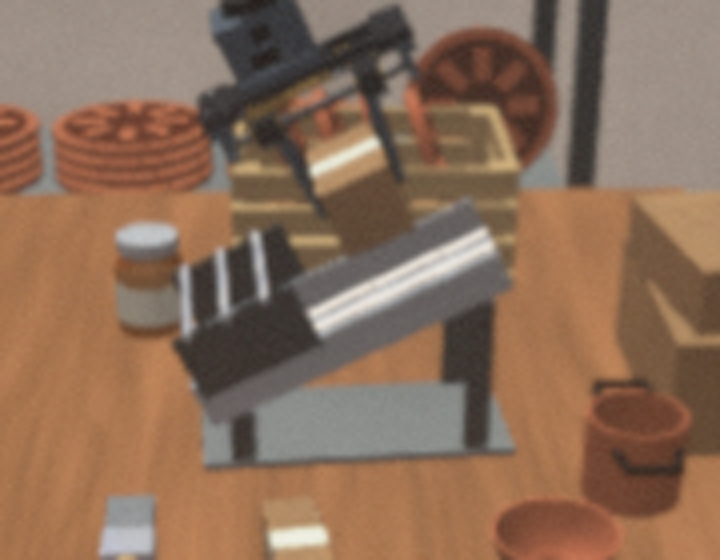

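Run:
```python
from h import *
im=load('w7')['img'][:,:,::-1]
a=cv2.resize(im[85:285,180:420],None,fx=3.3,fy=3,interpolation=cv2.INTER_CUBIC)
a=cv2.resize(im[85:285,180:430],None,fx=3,fy=3,interpolation=cv2.INTER_CUBIC)
for i in range(0,750,50): cv2.line(a,(i,0),(i,8 if i%100 else 16),(255,255,255))
for i in range(0,600,50): cv2.line(a,(0,i),(8 if i%100 else 16,i),(255,255,255))
cv2.imwrite('pics/w7z.png',a)
```

```text
(no output)
```

View pics/w7z.png

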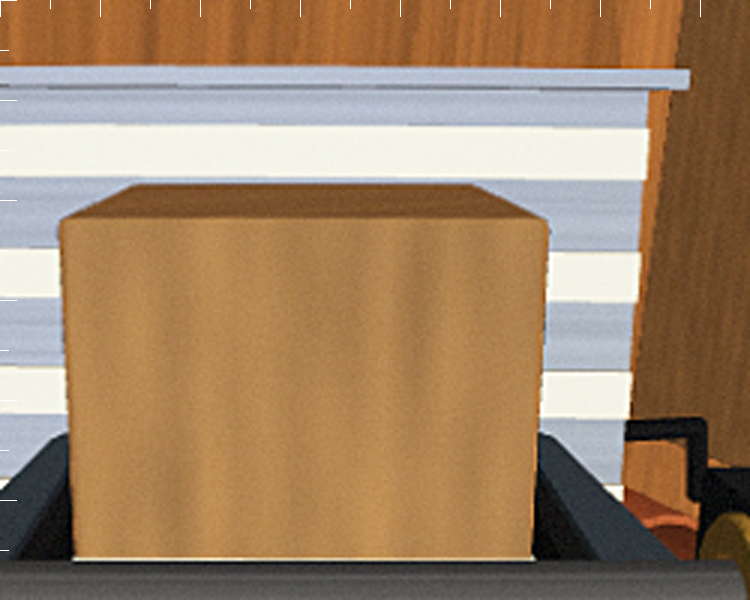

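View pics/t7.png

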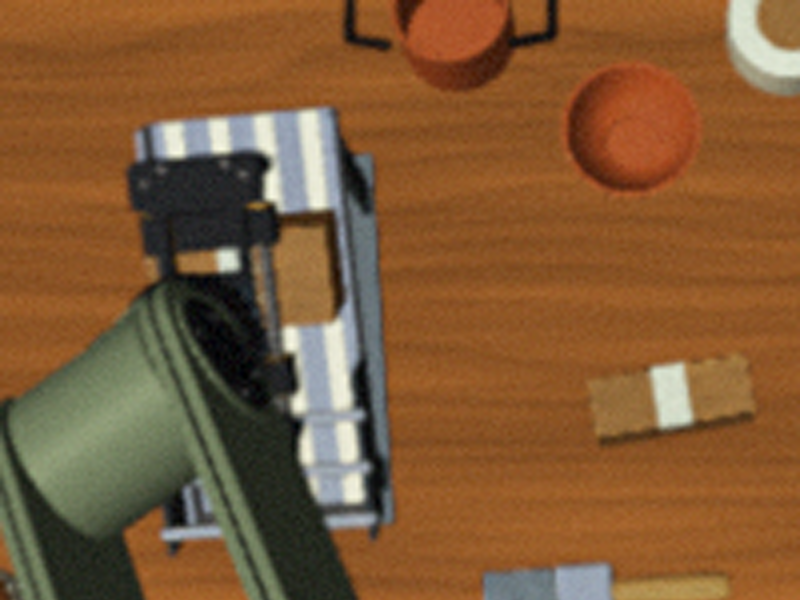

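```bash
cat > fit7.py <<'E'
from h import *
def fit(name,cobs,lobs,hw,k,o,state_pose):
    f=load(name)
    Z=lambda uv:(np.array(uv,float)+.5)/k-.5+np.array(o)
    co=Z(cobs); lo=Z(lobs)
    cm=np.array([[-hw,55,60],[hw,55,60],[-hw,55,0],[hw,55,0]])
    pos,rot=state_pose
    def W(p): # box pose: pos + rotvec world
        R=Rn.from_rotvec(p[3:6])*Rn.from_euler('ZYX',[4,-25,0],degrees=True)
        return lambda q:np.array(p[:3])+R.apply(q)
    r=lambda p:(proj(f,W(p)(cm))-co).ravel()
    i=pose([423.5,235,50],4,25,[180,0,60])
    s=least_squares(lambda p:np.r_[r(p),p[3:6]*5],[*i,0,0,0]); print('box',s.x.round(3),r(s.x).round(2))
    lm=np.array([[270,51,0],[270,38.5,0],[270,21.4,0],[270,8.7,0],[270,-8.7,0],[270,-21.4,0],[270,64,28],[270,60,28]])
    lr=lambda p:(proj(f,lane([p[0],p[1],4.05])(lm)+[0,0,p[2]])-lo).ravel()
    l=least_squares(lr,[423.5,235,0]); print('lane',l.x.round(2),lr(l.x).round(2))
    RL=Rn.from_euler('ZYX',[4.05,-25,0],degrees=True)
    C=s.x[:3]; O=np.array([l.x[0],l.x[1],50+l.x[2]])
    print('box in lane',RL.inv().apply(C-O).round(2),'rot',(RL.inv()*Rn.from_rotvec(s.x[3:6])*Rn.from_euler('ZYX',[4,-25,0],degrees=True)).as_euler('ZYX',degrees=True).round(2))
    O2=np.array([423.5,235,50]);
    print('box in lane (w1)',RL.inv().apply(C-O2).round(2))
    Rt=Rn.from_euler('xyz',rot,degrees=True); print('box in tool',Rt.inv().apply(C-pos).round(2))
E
python3 - <<'E'
from fit7 import *
fit('w7',[(61,218),(546,219),(135,184),(473,184)],[(649,126),(647,180),(640,252),(638,302),(632,371),(630,418),(690,70),(690,90)],30,3,(180,85),(np.array([552.2,233,225.]),[179.9,-24,4.4]))
E
```

```text
box [ 5.63990e+02  2.31860e+02  1.97196e+02 -1.00000e-03  1.60000e-02
  7.00000e-03] [ 0.25  0.04 -0.25 -0.07 -0.51 -0.06  0.51  0.09]
lane [424.97 235.04  -1.75] [ 0.35  0.84 -0.23  0.31  0.38 -0.31 -0.23 -0.01  0.01 -0.33 -0.6   0.16
  0.37 -0.15 -0.11 -0.45]
box in lane [188.43 -12.99  76.48] rot [0.35 0.9  0.15]
box in lane (w1) [189.02 -13.05  74.27]
box in tool [-0.65  1.99 30.15]
```

Run:
```python
from h import *
togo(pose([424,235,49.5],4,25,[195,2,70]),4,-25)
```

```text
t 10.38 shift cm [ 1.79  1.56 -3.08] rotvec [ 0.003 -0.016 -0.004] F [ 0.1 -0.4 -4.1] w 59.8
```

```bash
python3 -m creep '0.8 0.7 -1.2 0 -0.008 -0.002 1;0.7 0.6 -1.2 0 -0.006 -0.002 1;0 0 0 0 0 0 1;0 0 0 0 0 0 1' 25
python3 - <<'E'
from h import *
togo(pose([424,235,49.5],4,25,[195,2,70]),4,-25)
f=vision.grab_frame('wrist'); save(f,'w8'); np.savez('w8.npz',**{k:np.array(v) for k,v in f.items()})
s=monitor.state(); print(s['ee_pos'],s['ee_rot'])
im=f['img'][:,:,::-1]
a=cv2.resize(im[85:285,180:430],None,fx=3,fy=3,interpolation=cv2.INTER_CUBIC)
for i in range(0,750,50): cv2.line(a,(i,0),(i,8 if i%100 else 16),(255,255,255))
for i in range(0,600,50): cv2.line(a,(0,i),(8 if i%100 else 16,i),(255,255,255))
cv2.imwrite('pics/w8z.png',a)
E
```

```text
time_s: 10.72
ee_pos: [567.2, 240.0, 202.3]
ee_rot: [179.8, -24.9, 3.8]
force: [0.6, 0.4, -4.3]
gripper_width: 60.0
t 10.72 shift cm [ 0.35  0.73 -0.7 ] rotvec [ 0.004 -0.002  0.006] F [ 0.6  0.4 -4.3] w 60.0
[567.01818513 239.82327503 202.25206262] [179.77414645 -24.87602996   3.7540665 ]
```

View pics/w8z.png

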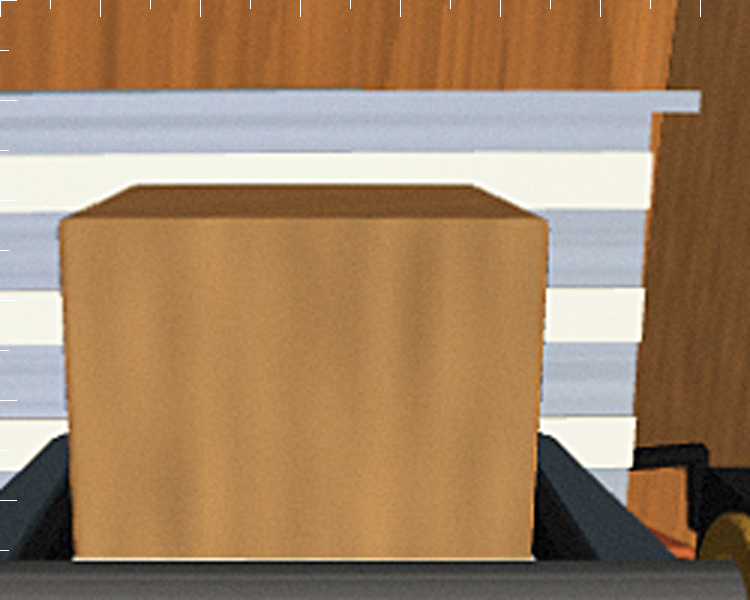

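```bash
python3 -m creep '0.4 0.65 -1.0 0.003 0 0.005 1;0 0 0 0 0 0 1;0 0 0 0 0 0 1' 25
python3 - <<'E'
from h import *
togo(pose([424,235,49.5],4,25,[195,2,60]),4,-25)
f=vision.grab_frame('wrist'); save(f,'w9'); np.savez('w9.npz',**{k:np.array(v) for k,v in f.items()})
s=monitor.state(); print(s['ee_pos'],s['ee_rot'])
im=f['img'][:,:,::-1]
a=cv2.resize(im[85:285,180:430],None,fx=3,fy=3,interpolation=cv2.INTER_CUBIC)
for i in range(0,750,50): cv2.line(a,(i,0),(i,8 if i%100 else 16),(255,255,255))
for i in range(0,600,50): cv2.line(a,(0,i),(8 if i%100 else 16,i),(255,255,255))
cv2.imwrite('pics/w9z.png',a)
E
```

```text
time_s: 11.02
ee_pos: [571.5, 245.4, 193.5]
ee_rot: [-180.0, -25.0, 3.8]
force: [-0.2, -0.2, -4.9]
gripper_width: 60.0
t 11.02 shift cm [ 0.34  0.22 -0.72] rotvec [-0.001  0.     0.003] F [-0.2 -0.2 -4.9] w 60.0
[571.26508616 245.30546327 193.17823189] [-179.96980117  -24.97702492    3.83816103]
```

View pics/w9z.png

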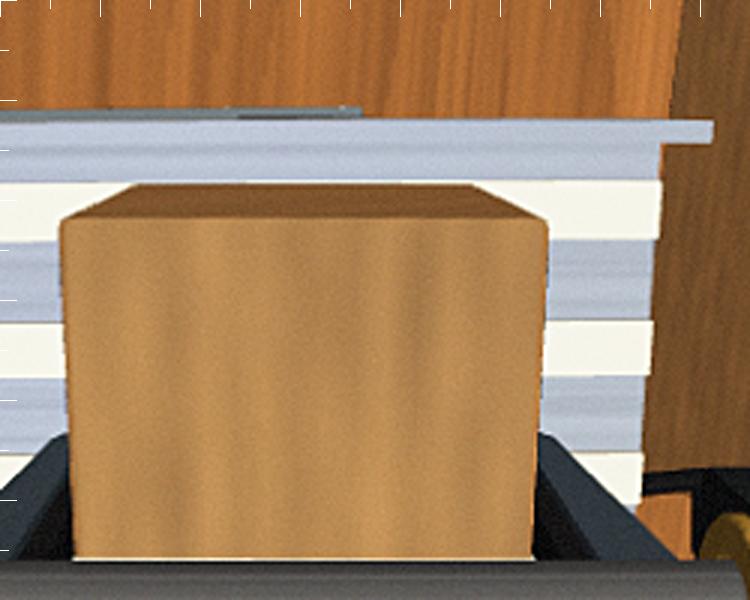

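Run:
```python
from fit7 import *
fit('w9',[(61,218),(546,219),(135,184),(473,184)],[(662,180),(659,240),(654,320),(650,376),(643,452),(640,503),(713,121),(713,143)],30,3,(180,85),(np.array([571.3,245.3,193.2]),[180,-25,3.84]))
```

```text
box [ 5.83715e+02  2.44203e+02  1.65911e+02  3.00000e-03 -2.00000e-03
 -2.00000e-03] [ 0.25  0.04 -0.25 -0.07 -0.51 -0.06  0.51  0.09]
lane [425.1  234.85  -1.89] [ 0.24  0.45 -0.08  0.09 -0.24 -0.41 -0.27 -0.17  0.2  -0.35 -0.17  0.48
  0.4  -0.03 -0.14 -0.06]
box in lane [193.78  -1.88  39.61] rot [-0.19 -0.15  0.08]
box in lane (w1) [194.42  -2.14  37.24]
box in tool [-0.37  1.93 29.94]
```

```bash
python3 -m creep '0.55 0.22 -1.0 0 0 0.003 1;0.4 0.05 -0.9 0 0 0 1;0 0 0 0 0 0 1' 25
python3 - <<'E'
from h import *
togo(pose([424,235,49.5],4,25,[195,2,30]),4,-25)
E
```

```text
time_s: 11.32
ee_pos: [581.8, 248.4, 173.8]
ee_rot: [-179.9, -25.1, 4.0]
force: [-1.0, -0.8, -5.1]
gripper_width: 59.6
t 11.32 shift cm [ 0.57  0.01 -1.47] rotvec [-0.001  0.002 -0.001] F [-1.  -0.8 -5.1] w 59.6
```

```bash
python3 -m creep '0.3 0 -0.75 0 0 0 1;0.1 0 -0.25 0 0 0 1' 25
python3 - <<'E'
from h import *
togo(pose([424,235,49.5],4,25,[195,2,30]),4,-25)
E
python3 -m creep '0.1 0 -0.25 0 0 0 1' 25
```

```text
time_s: 11.48
ee_pos: [586.3, 248.5, 162.4]
ee_rot: [-179.9, -25.1, 4.0]
force: [-1.2, 0.4, -5.0]
gripper_width: 60.0
t 11.48 shift cm [ 0.12 -0.   -0.33] rotvec [-0.001  0.001 -0.001] F [-1.2  0.4 -5. ] w 60.0
time_s: 11.57
ee_pos: [587.5, 248.5, 159.3]
ee_rot: [-179.9, -25.1, 4.0]
force: [1.1, 0.8, -4.7]
gripper_width: 59.7
```

```bash
python3 -m creep '0.05 0 -0.15 0 0 0 1' 25;python3 -m creep '0.05 0 -0.15 0 0 0 1' 25
python3 - <<'E'
from h import *
togo(pose([424,235,49.5],4,25,[195,2,30]),4,-25)
f=vision.grab_frame('wrist'); save(f,'w10'); np.savez('w10.npz',**{k:np.array(v) for k,v in f.items()})
f=vision.grab_frame('side'); cv2.imwrite('pics/s10.png',cv2.resize(f['img'][110:220,220:340,::-1],None,fx=5,fy=5,interpolation=cv2.INTER_CUBIC))
E
```

```text
time_s: 11.65
ee_pos: [587.9, 248.3, 156.9]
ee_rot: [-180.0, -25.0, 4.0]
force: [-0.8, 0.1, -3.6]
gripper_width: 59.6
time_s: 11.73
ee_pos: [588.5, 248.3, 155.1]
ee_rot: [-180.0, -25.0, 4.0]
force: [-0.4, -1.4, -5.2]
gripper_width: 59.8
t 11.73 shift cm [-0.1   0.02  0.4 ] rotvec [-0.    -0.    -0.001] F [-0.4 -1.4 -5.2] w 59.8
```

View pics/w10.png

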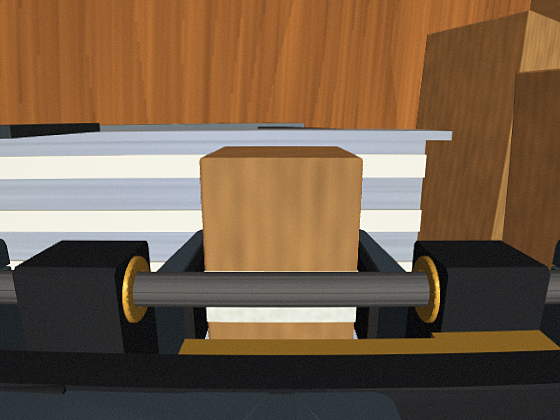

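View pics/s10.png

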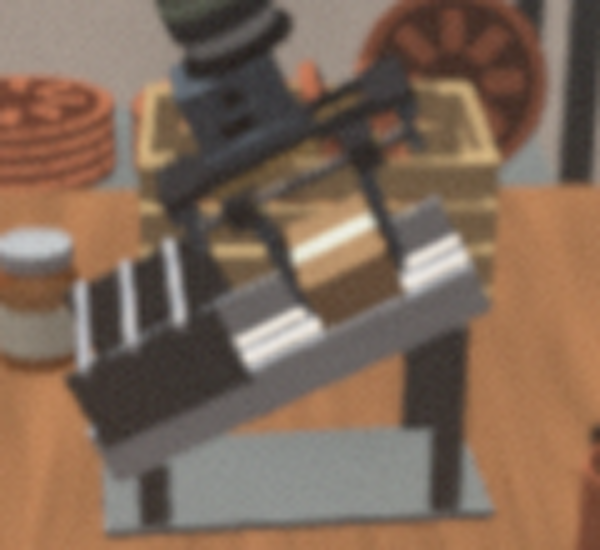

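```bash
for i in 1; do python3 -m creep '0.06 0 -0.18 0 0 0 1' 25; python3 -m creep '0.06 0 -0.18 0 0 0 1' 25; done
```

```text
time_s: 11.92
ee_pos: [589.0, 248.4, 154.5]
ee_rot: [-180.0, -25.0, 4.0]
force: [-16.8, -1.2, 20.5]
gripper_width: 60.1
time_s: 12.0
ee_pos: [589.0, 248.3, 154.5]
ee_rot: [-179.9, -25.0, 4.0]
force: [-14.2, -1.4, 11.9]
gripper_width: 60.1
```

Run:
```python
from h import *
im=load('w10')['img'][:,:,::-1]
a=cv2.resize(im[110:300,190:460],None,fx=2.9,fy=3,interpolation=cv2.INTER_CUBIC)
a=cv2.resize(im[100:295,200:460],None,fx=3,fy=3,interpolation=cv2.INTER_CUBIC)
for i in range(0,780,50): cv2.line(a,(i,0),(i,8 if i%100 else 16),(255,255,255))
for i in range(0,600,50): cv2.line(a,(0,i),(8 if i%100 else 16,i),(255,255,255))
cv2.imwrite('pics/w10z.png',a)
```

```text
(no output)
```

View pics/w10z.png

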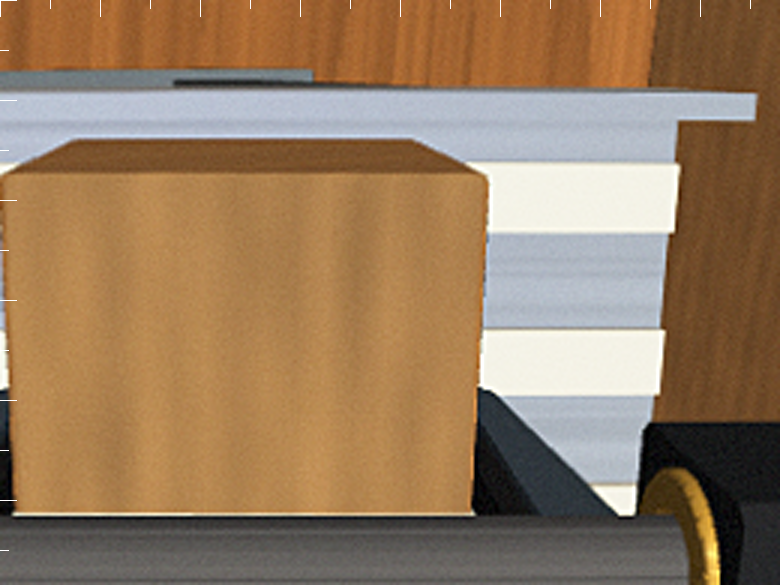

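```bash
python3 -m creep '-0.02 0 0.08 0 0 0 1' 25; python3 -m creep '0 0 0 0 0 0 0.2;0 0 0 0 0 0 -0.5;0 0 0 0 0 0 -1;0 0 0 0 0 0 -1;0 0 0 0 0 0 -1' 10
python3 - <<'E'
from h import *
togo(pose([424,235,49.5],4,25,[195,2,30]),4,-25)
f=vision.grab_frame('wrist'); save(f,'w11'); np.savez('w11.npz',**{k:np.array(v) for k,v in f.items()})
E
```

```text
time_s: 12.08
ee_pos: [588.6, 248.4, 156.2]
ee_rot: [-179.9, -25.1, 4.0]
force: [-0.6, 0.1, -4.4]
gripper_width: 59.8
time_s: 12.5
ee_pos: [591.8, 250.2, 160.9]
ee_rot: [-179.7, -25.7, 4.0]
force: [-0.3, 0.5, -0.7]
gripper_width: 83.7
t 12.5 shift cm [-0.43 -0.17 -0.18] rotvec [-0.006  0.012 -0.002] F [-0.3  0.5 -0.7] w 83.7
```

View pics/w11.png

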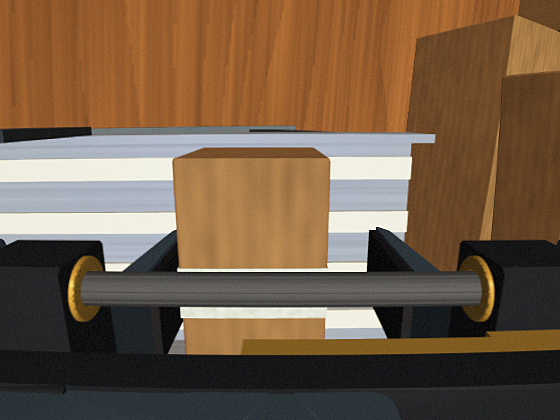

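```bash
python3 -m creep '-1.6 -0.1 2.5 0 0 0 -1;-1.3 -0.1 2.8 0 0 0 -1;-1 -0.1 3 0 0 0 -1;0 0 1 0 0 0 -1;0 0 0 0 0 0 -1'
python3 - <<'E'
from h import *
for c in ('wrist','side'):
    f=vision.grab_frame(c); save(f,c+'12'); np.savez(c+'12.npz',**{k:np.array(v) for k,v in f.items()})
cv2.imwrite('pics/s12z.png',cv2.resize(f['img'][110:220,220:340,::-1],None,fx=5,fy=5,interpolation=cv2.INTER_CUBIC))
E
```

```text
time_s: 12.97
ee_pos: [552.5, 247.3, 257.7]
ee_rot: [-179.6, -25.8, 4.0]
force: [0.7, -0.5, -0.0]
gripper_width: 91.3
```

View pics/wrist12.png

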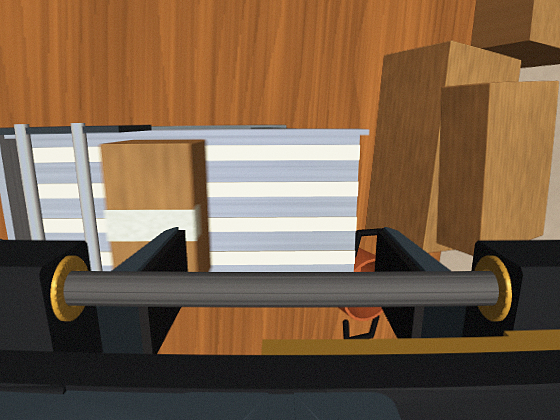

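View pics/s12z.png

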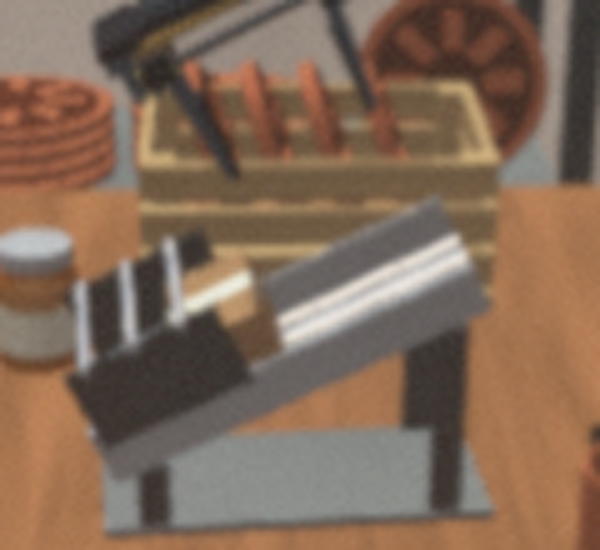

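```bash
python3 -m creep '-0.6 -3 2 0 0.08 0 -1;-0.6 -3.5 0.5 0 0.08 0 -1;-0.6 -3.8 0 0 0.08 0 -1;-0.6 -3.8 0 0 0.06 0.01 -1;-0.6 -3.8 0 0 0.05 0.01 -1;-0.6 -3.8 0 0 0.05 0.01 -1;0 0 0 0 0 0 -1'
python3 - <<'E'
from h import *
for c in ('wrist','side'):
    f=vision.grab_frame(c); save(f,c+'13'); np.savez(c+'13.npz',**{k:np.array(v) for k,v in f.items()})
cv2.imwrite('pics/s13z.png',cv2.resize(f['img'][110:220,220:340,::-1],None,fx=5,fy=5,interpolation=cv2.INTER_CUBIC))
T=load('top0'); print(onz(T,[(242,272),(300,288),(242,288),(300,272)],15).round())
togo([497,-28,130],8.6,0)
E
```

```text
time_s: 13.65
ee_pos: [510.5, 22.6, 268.8]
ee_rot: [-177.8, -0.7, 5.9]
force: [0.4, 0.7, 0.3]
gripper_width: 91.5
[[383. 100.  15.]
 [337. -61.  15.]
 [339. 100.  15.]
 [381. -61.  15.]]
t 13.75 shift cm [ -1.31  -5.53 -13.87] rotvec [-0.043  0.009  0.044] F [-0.3  0.3 -0.1] w 91.1
```

View pics/wrist13.png

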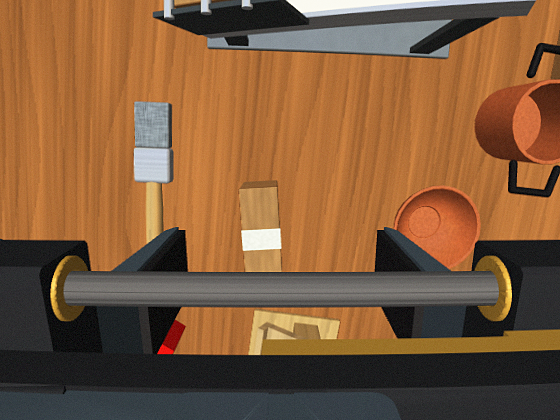

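View pics/s13z.png

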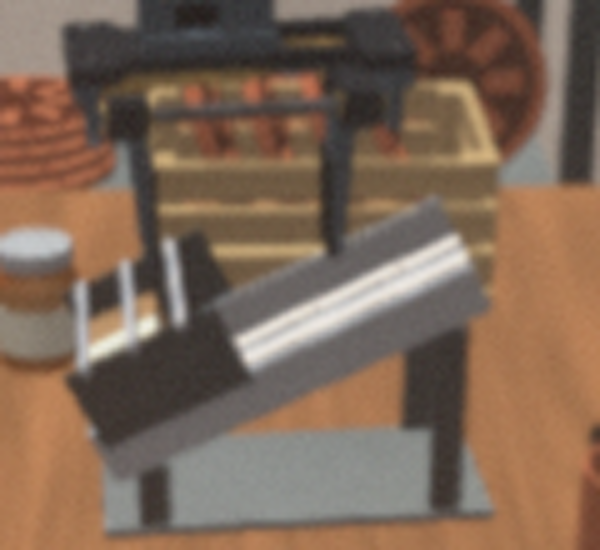

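```bash
python3 -m creep '-0.2 -1 -2.2 -0.008 0.002 0.008 -1;-0.2 -1 -2.2 -0.008 0.002 0.008 -1;-0.2 -1 -2.2 -0.008 0.002 0.008 -1;-0.2 -1 -2.2 -0.008 0.002 0.008 -1;-0.1 -0.8 -1.8 -0.006 0 0.006 -1;0 0 -0.5 0 0 0 -1;0 0 0 0 0 0 -1;0 0 0 0 0 0 -1'
python3 - <<'E'
from h import *
togo([497,-28,110],8.6,0)
E
```

```text
time_s: 14.42
ee_pos: [499.4, -11.9, 149.0]
ee_rot: [-179.5, -0.0, 8.9]
force: [0.8, -0.2, -0.1]
gripper_width: 91.1
t 14.42 shift cm [-0.24 -1.61 -3.9 ] rotvec [-0.009 -0.001 -0.005] F [ 0.8 -0.2 -0.1] w 91.1
```

```bash
python3 -m creep '-0.2 -1.0 -2 -0.008 0 -0.004 -1;0 -0.5 -1.5 0 0 0 -1;0 0 0 0 0 0 -1;0 0 0 0 0 0 -1'
python3 - <<'E'
from h import *
togo([497,-28,28],8.6,0)
f=vision.grab_frame('wrist'); save(f,'w14'); np.savez('w14.npz',**{k:np.array(v) for k,v in f.items()})
E
```

```text
time_s: 14.75
ee_pos: [501.7, -23.5, 117.7]
ee_rot: [-180.0, -0.6, 8.9]
force: [1.1, 0.8, 0.5]
gripper_width: 91.3
t 14.75 shift cm [-0.47 -0.45 -8.97] rotvec [-0.002  0.01  -0.005] F [1.1 0.8 0.5] w 91.3
```

View pics/w14.png

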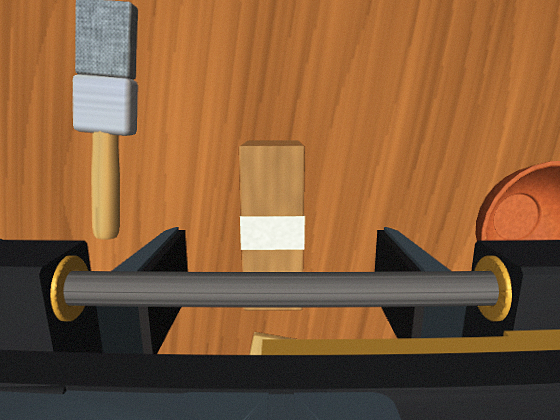

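```bash
python3 -m creep '-0.5 -0.4 -1 0 0.008 -0.004 -1;-0.1 -0.1 -2 0 0.002 0 -1;-0.1 0 -2 0 0 0 -1'
python3 - <<'E'
from h import *
togo([497,-28,28],8.6,0)
E
```

```text
time_s: 15.05
ee_pos: [500.4, -28.1, 73.0]
ee_rot: [179.9, -0.9, 8.7]
force: [-0.5, 0.5, -0.7]
gripper_width: 91.3
t 15.05 shift cm [-0.34  0.01 -4.5 ] rotvec [-0.001  0.016 -0.002] F [-0.5  0.5 -0.7] w 91.3
```

```bash
python3 -m creep '-0.4 0 -1.4 0 0.012 0 -1;-0.15 0 -1.4 0 0.004 0 -1;-0.1 0 -0.8 0 0.002 0 -1'
python3 - <<'E'
from h import *
togo([497,-28,28],8.6,0)
E
```

```text
time_s: 15.3
ee_pos: [493.3, -28.0, 35.3]
ee_rot: [-179.9, 0.1, 8.7]
force: [0.0, 0.1, 0.4]
gripper_width: 91.4
t 15.3 shift cm [ 0.37 -0.   -0.73] rotvec [-0.001 -0.002 -0.002] F [0.  0.1 0.4] w 91.4
```

```bash
python3 -m creep '0.35 0 -0.4 0 0 0 -1;0 0 0 0 0 0 -1' 20
python3 - <<'E'
from h import *
togo([497,-28,28],8.6,0)
E
python3 -m creep '0 0 0 0 0 0 0;0 0 0 0 0 0 1;0 0 0 0 0 0 1;0 0 0 0 0 0 1;0 0 0 0 0 0 1;0 0 0 0 0 0 1;0 0 0 0 0 0 1;0 0 0 0 0 0 1' 20
python3 - <<'E'
from h import *
togo([497,-28,28],8.6,0)
E
```

```text
time_s: 15.47
ee_pos: [496.3, -27.8, 30.2]
ee_rot: [-179.9, 0.2, 8.7]
force: [0.0, -0.3, 0.1]
gripper_width: 91.2
t 15.47 shift cm [ 0.07 -0.02 -0.22] rotvec [-0.001 -0.004 -0.002] F [ 0.  -0.3  0.1] w 91.2
time_s: 16.13
ee_pos: [498.9, -28.0, 33.7]
ee_rot: [180.0, -0.2, 8.7]
force: [-3.2, -0.5, 0.9]
gripper_width: 40.7
t 16.13 shift cm [-0.19  0.   -0.57] rotvec [-0.     0.003 -0.002] F [-3.2 -0.5  0.9] w 40.7
```

```bash
python3 -m creep '0 0 0.8 0 0 0 1;0 0 2 0 0 0 1;0 0 3 0 0 0 1;0 0 3.5 0 -0.03 0 1;0 0 3.5 0 -0.06 -0.01 1;0.2 0.5 3.5 0 -0.07 -0.01 1;0.3 1 3 0 -0.07 -0.01 1;0.3 1.5 1 0 -0.06 -0.01 1;0 0 0 0 0 0 1' 20
python3 - <<'E'
from h import *
togo(pose([424,235,49.5],4,25,[195,2,100]),4,-25)
f=vision.grab_frame('wrist'); save(f,'w15')
E
```

```text
time_s: 16.88
ee_pos: [501.7, 2.7, 246.0]
ee_rot: [177.9, -16.8, 6.5]
force: [-0.6, -0.4, -3.6]
gripper_width: 40.0
t 16.88 shift cm [ 5.63 24.36 -2.34] rotvec [ 0.048 -0.139 -0.03 ] F [-0.6 -0.4 -3.6] w 40.0
```

View pics/w15.png

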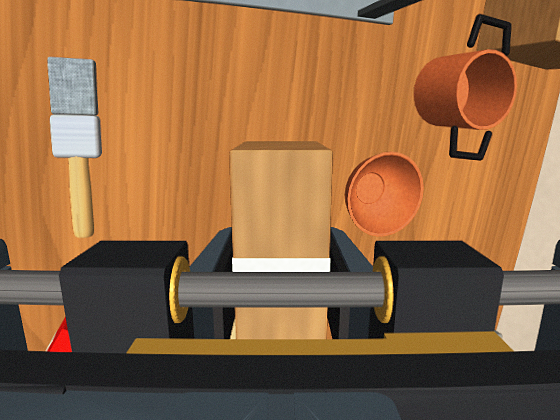

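```bash
python3 -m creep '0.8 3 0 0.007 -0.02 -0.005 1;0.9 3.6 0 0.007 -0.02 -0.005 1;0.9 3.6 -0.2 0.007 -0.02 -0.005 1;0.9 3.6 -0.3 0.007 -0.02 -0.005 1;0.9 3.4 -0.3 0.007 -0.02 -0.005 1;0.6 2.5 -0.3 0.005 -0.015 -0.005 1;0 1.5 0 0 0 0 1;0 0 0 0 0 0 1;0 0 0 0 0 0 1' 20
python3 - <<'E'
from h import *
togo(pose([424,235,49.5],4,25,[195,2,80]),4,-25)
f=vision.grab_frame('wrist'); save(f,'w16');np.savez('w16.npz',**{k:np.array(v) for k,v in f.items()})
E
```

```text
time_s: 17.68
ee_pos: [549.4, 216.1, 219.6]
ee_rot: [178.7, -21.9, 4.2]
force: [0.5, -0.7, -2.9]
gripper_width: 40.0
t 17.68 shift cm [ 1.7   3.09 -1.52] rotvec [ 0.024 -0.053  0.005] F [ 0.5 -0.7 -2.9] w 40.0
```

View pics/w16.png

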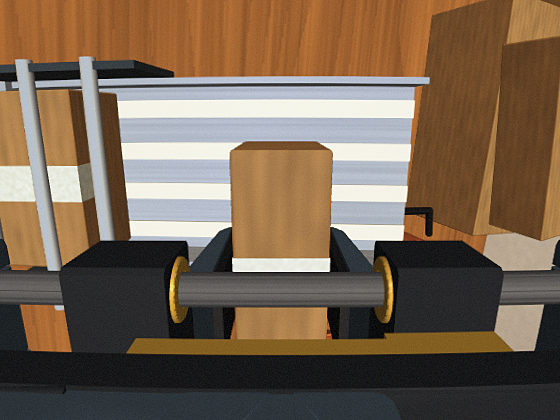

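```bash
python3 -m creep '0.7 1.3 -0.3 0.012 -0.024 0.002 1;0.6 1.1 -0.3 0.01 -0.022 0.002 1;0 0.2 0 0 0 0 1;0 0 0 0 0 0 1' 20
python3 - <<'E'
from h import *
togo(pose([424,235,49.5],4,25,[195,2,80]),4,-25)
f=vision.grab_frame('wrist'); save(f,'w17'); np.savez('w17.npz',**{k:np.array(v) for k,v in f.items()})
s=monitor.state(); print(s['ee_pos'],s['ee_rot'])
im=f['img'][:,:,::-1]
a=cv2.resize(im[80:280,200:460],None,fx=3,fy=3,interpolation=cv2.INTER_CUBIC)
for i in range(0,780,50): cv2.line(a,(i,0),(i,8 if i%100 else 16),(255,255,255))
for i in range(0,600,50): cv2.line(a,(0,i),(8 if i%100 else 16,i),(255,255,255))
cv2.imwrite('pics/w17z.png',a)
E
```

```text
time_s: 18.07
ee_pos: [562.5, 235.9, 210.7]
ee_rot: [179.6, -24.3, 3.7]
force: [-1.5, 0.1, -2.3]
gripper_width: 39.7
t 18.07 shift cm [ 0.39  1.11 -0.63] rotvec [ 0.007 -0.013  0.008] F [-1.5  0.1 -2.3] w 39.7
[562.44337801 235.56032452 210.71441908] [179.61160264 -24.24051708   3.69485298]
```

View pics/w17z.png

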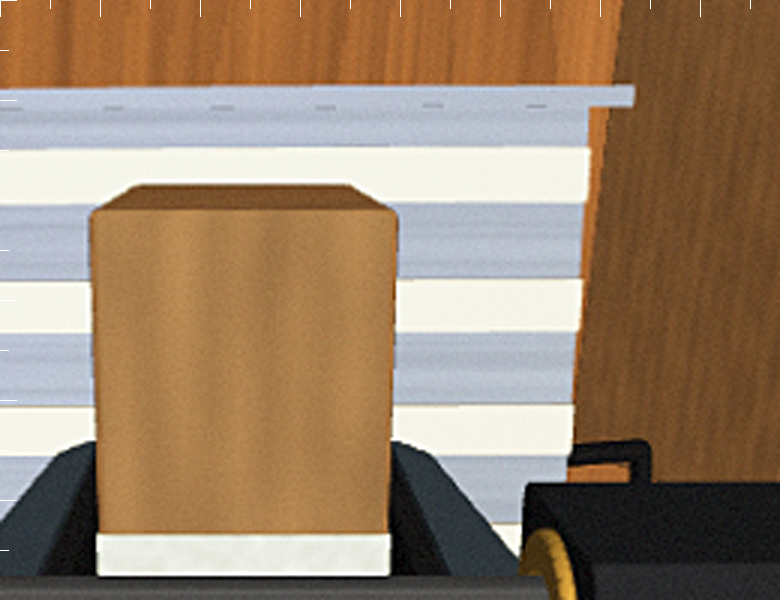

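Run:
```python
from fit7 import *
fit('w17',[(90,211),(397,211),(135,184),(350,184)],[(590,147),(588,203),(583,279),(581,332),(575,405),(573,456),(635,86),(635,107)],20,3,(200,80),(np.array([562.5,235.6,210.7]),[179.6,-24.24,3.7]))
togo(pose([424,235,49.5],4,25,[192,1,60]),4,-25)
```

```text
box [ 5.77734e+02  2.36722e+02  1.74887e+02 -5.00000e-03  1.50000e-02
 -6.00000e-03] [ 0.31 -0.01 -0.31 -0.01 -0.6   0.01  0.61  0.01]
lane [424.5  234.82  -1.06] [ 0.58  0.23  0.06  0.23  0.09 -0.2  -0.46  0.15 -0.14 -0.15 -0.7  -0.1
  0.46 -0.02 -0.01 -0.14]
box in lane [191.88  -8.92  49.49] rot [-0.25  0.88 -0.34]
box in lane (w1) [192.32  -9.18  48.11]
box in tool [-0.78 -0.41 38.93]
t 18.12 shift cm [ 0.98  1.08 -2.57] rotvec [ 0.007 -0.013  0.008] F [-0.7 -0.9 -2.6] w 40.0
```

```bash
python3 -m creep '0.6 0.55 -0.9 0.006 -0.01 0.006 1;0.5 0.4 -0.9 0.001 -0.003 0.002 1;0 0 0 0 0 0 1;0 0 0 0 0 0 1' 20
python3 - <<'E'
from h import *
togo(pose([424,235,49.5],4,25,[195,0,36]),4,-25)
f=vision.grab_frame('wrist'); save(f,'w18'); np.savez('w18.npz',**{k:np.array(v) for k,v in f.items()})
s=monitor.state(); print(s['ee_pos'],s['ee_rot'])
im=f['img'][:,:,::-1]
a=cv2.resize(im[80:280,200:460],None,fx=3,fy=3,interpolation=cv2.INTER_CUBIC)
for i in range(0,780,50): cv2.line(a,(i,0),(i,8 if i%100 else 16),(255,255,255))
for i in range(0,600,50): cv2.line(a,(0,i),(8 if i%100 else 16,i),(255,255,255))
cv2.imwrite('pics/w18z.png',a)
E
```

```text
time_s: 18.45
ee_pos: [574.0, 241.4, 193.0]
ee_rot: [179.9, -25.0, 3.8]
force: [0.4, -0.0, -2.2]
gripper_width: 40.3
t 18.45 shift cm [ 1.11  0.49 -2.85] rotvec [ 0.002 -0.     0.004] F [ 0.4 -0.  -2.2] w 40.3
[573.93709827 241.34405653 192.97695728] [179.88022829 -24.95975487   3.81696801]
```

View pics/w18z.png

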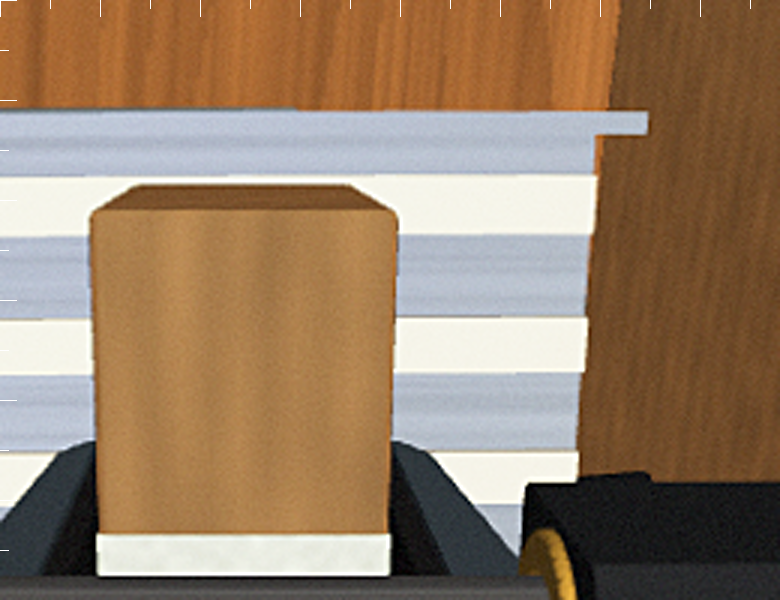

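Run:
```python
from fit7 import *
fit('w18',[(90,211),(397,211),(135,184),(350,184)],[(597,175),(594,235),(588,317),(585,373),(579,451),(577,505),(648,111),(648,135)],20,3,(200,80),(np.array([574,241.4,193.]),[179.9,-25,3.82]))
```

```text
box [ 5.89652e+02  2.42446e+02  1.57385e+02  0.00000e+00  3.00000e-03
 -2.00000e-03] [ 0.31 -0.01 -0.31 -0.01 -0.6   0.01  0.61  0.01]
lane [424.16 234.87  -0.83] [ 0.31  0.24 -0.01  0.27  0.16 -0.39 -0.21  0.2  -0.08 -0.17 -0.78 -0.03
  0.51  0.2  -0.03 -0.33]
box in lane [195.83  -4.13  28.08] rot [-0.15  0.16 -0.04]
box in lane (w1) [196.07  -4.31  27.06]
box in tool [-0.83 -0.07 38.91]
```

```bash
python3 -m creep '0 0.38 0 0.001 0 0.003 1;0 0 0 0 0 0 1' 20
python3 - <<'E'
from h import *
togo(pose([424,235,49.5],4,25,[195,0,36]),4,-25)
E
```

```text
time_s: 18.67
ee_pos: [574.0, 244.9, 193.6]
ee_rot: [179.9, -25.0, 3.9]
force: [0.4, 1.2, -2.9]
gripper_width: 39.9
t 18.67 shift cm [ 1.11  0.14 -2.91] rotvec [ 0.001 -0.     0.002] F [ 0.4  1.2 -2.9] w 39.9
```

```bash
python3 -m creep '0.4 0.06 -0.85 0 0 0.001 1;0.35 0.03 -0.8 0 0 0 1' 20
python3 - <<'E'
from h import *
togo(pose([424,235,49.5],4,25,[195,0,36]),4,-25)
E
```

```text
time_s: 18.83
ee_pos: [582.7, 246.7, 179.2]
ee_rot: [-179.9, -25.3, 4.0]
force: [1.0, 0.1, -3.2]
gripper_width: 40.1
t 18.83 shift cm [ 0.24 -0.04 -1.47] rotvec [-0.002  0.004 -0.   ] F [ 1.   0.1 -3.2] w 40.1
```

```bash
python3 -m creep '0.05 0 -0.5 0 0.003 0 1' 20;python3 -m creep '0.05 0 -0.25 0 0 0 1' 20; python3 -m creep '0.05 0 -0.2 0 0 0 1' 20
python3 - <<'E'
from h import *
togo(pose([424,235,49.5],4,25,[195,0,36]),4,-25)
E
```

```text
time_s: 18.92
ee_pos: [583.4, 246.6, 173.2]
ee_rot: [-179.9, -25.1, 4.0]
force: [-0.0, -0.1, -2.4]
gripper_width: 40.2
time_s: 19.0
ee_pos: [583.7, 246.5, 169.3]
ee_rot: [-180.0, -25.0, 4.0]
force: [0.9, -0.3, -2.6]
gripper_width: 40.1
time_s: 19.08
ee_pos: [584.1, 246.3, 166.2]
ee_rot: [180.0, -24.9, 4.0]
force: [-0.1, 0.4, -2.2]
gripper_width: 39.9
t 19.08 shift cm [ 0.1  -0.   -0.17] rotvec [ 0.    -0.002 -0.   ] F [-0.1  0.4 -2.2] w 39.9
```

```bash
python3 -m creep '0.04 0 -0.12 0 0 0 1' 20; python3 -m creep '0.04 0 -0.12 0 0 0 1' 20
```

```text
time_s: 19.17
ee_pos: [584.3, 246.1, 164.2]
ee_rot: [180.0, -24.8, 4.0]
force: [-0.0, -0.1, -2.8]
gripper_width: 39.8
time_s: 19.25
ee_pos: [584.7, 246.1, 162.6]
ee_rot: [180.0, -24.8, 4.0]
force: [-0.5, -1.0, -1.7]
gripper_width: 39.7
```

```bash
python3 -m creep '0.04 0 -0.12 0 0 0 1' 20; python3 -m creep '0.04 0 -0.12 0 -0.002 0 1' 20
```

```text
time_s: 19.33
ee_pos: [584.8, 246.0, 162.2]
ee_rot: [180.0, -24.8, 4.0]
force: [-12.5, -2.0, 14.6]
gripper_width: 39.8
time_s: 19.42
ee_pos: [584.7, 246.0, 162.1]
ee_rot: [180.0, -24.9, 4.0]
force: [-8.7, -1.5, 7.4]
gripper_width: 39.8
```

Run:
```python
from h import *
togo(pose([424,235,49.5],4,25,[195,0,34]),4,-25)
f=vision.grab_frame('wrist'); save(f,'w19'); np.savez('w19.npz',**{k:np.array(v) for k,v in f.items()})
f=vision.grab_frame('side'); cv2.imwrite('pics/s19.png',cv2.resize(f['img'][110:220,220:340,::-1],None,fx=5,fy=5,interpolation=cv2.INTER_CUBIC))
```

```text
t 19.42 shift cm [0.13 0.03 0.06] rotvec [ 0.001 -0.001  0.001] F [-8.7 -1.5  7.4] w 39.8
```

View pics/s19.png

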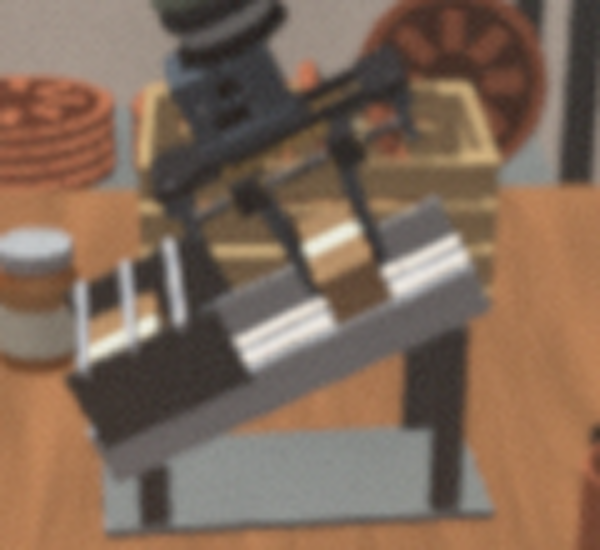

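```bash
python3 -m creep '-0.01 0 0.04 0 0 0 1' 20; python3 -m creep '0 0 0 0 0 0 0;-0.03 0 -0.05 0 0 0 -0.2;-0.05 0 -0.1 0 0 0 -0.4;-0.03 0 -0.05 0 0 0 -0.4' 10
python3 - <<'E'
from h import *
togo(pose([424,235,49.5],4,25,[195,0,34]),4,-25)
f=vision.grab_frame('wrist'); save(f,'w20'); np.savez('w20.npz',**{k:np.array(v) for k,v in f.items()})
E
```

```text
time_s: 19.6
ee_pos: [584.5, 246.1, 163.1]
ee_rot: [180.0, -25.0, 4.0]
force: [0.3, 0.1, -2.8]
gripper_width: 39.7
time_s: 19.93
ee_pos: [585.5, 247.2, 163.9]
ee_rot: [-179.9, -25.4, 4.0]
force: [-0.0, -0.4, 0.6]
gripper_width: 62.2
t 19.93 shift cm [ 0.05 -0.08 -0.11] rotvec [-0.003  0.006 -0.001] F [-0.  -0.4  0.6] w 62.2
```

View pics/w20.png

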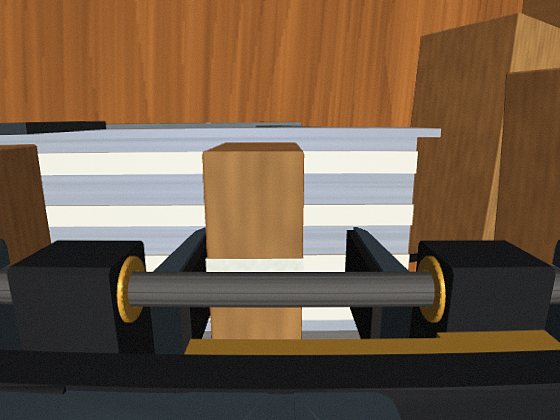

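Slim is standing on its base and leaning on the lower finger (left edge at column 204). I'll lift off along the bed normal, easing slightly down-slope.

```bash
python3 -m creep '-1.6 -0.1 2.5 0 0 0 -0.4;-1.3 -0.1 2.8 0 0 0 -0.5;-1 -0.1 3 0 0 0 -1;0 0 1 0 0 0 -1;0 0 0 0 0 0 -1;0 0 0 0 0 0 -1;0 0 0 0 0 0 -1;0 0 0 0 0 0 -1'
python3 - <<'E'
from h import *
for c in ('wrist','side'):
    f=vision.grab_frame(c); save(f,c+'21'); np.savez(c+'21.npz',**{k:np.array(v) for k,v in f.items()})
cv2.imwrite('pics/s21z.png',cv2.resize(f['img'][110:220,220:340,::-1],None,fx=5,fy=5,interpolation=cv2.INTER_CUBIC))
E
```

```text
time_s: 20.65
ee_pos: [544.8, 243.5, 257.5]
ee_rot: [-179.9, -25.2, 4.0]
force: [2.0, 0.2, -0.2]
gripper_width: 91.3
```

View pics/wrist21.png

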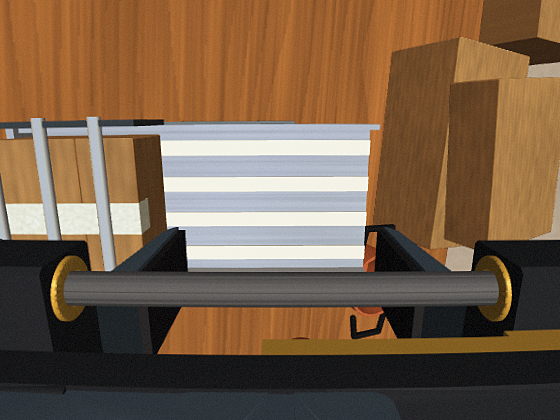

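View pics/s21z.png

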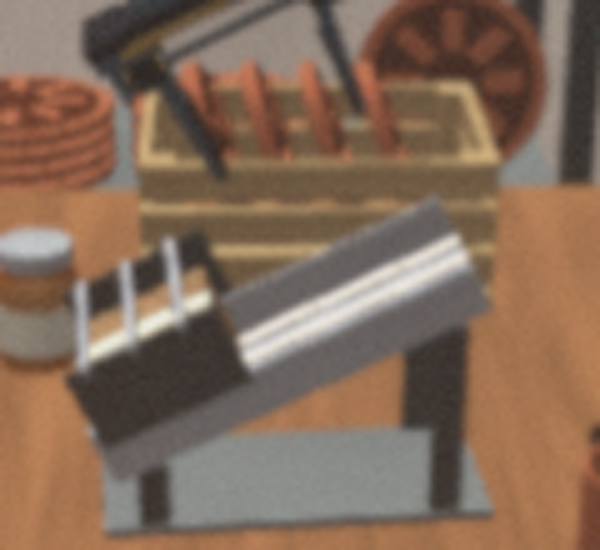

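```bash
python3 -m creep '-0.8 -0.8 1.5 0 0.08 0 -1;-0.8 -0.8 1.5 0 0.08 0 -1;-0.8 -0.8 1.5 0 0.08 0 -1;-0.8 -0.8 1 0 0.08 0 -1;-0.8 -0.8 0 0 0.08 0 -1;-0.8 0 0 0 0.04 0 -1;0 0 0 0 0 0 -1;0 0 0 0 0 0 -1'
python3 - <<'E'
from h import *
for c in ('wrist','top'):
    f=vision.grab_frame(c); save(f,c+'22'); np.savez(c+'22.npz',**{k:np.array(v) for k,v in f.items()})
cv2.imwrite('pics/t22z.png',cv2.resize(f['img'][120:320,130:470,::-1],None,fx=2.35,fy=2.35,interpolation=cv2.INTER_CUBIC))
f=load('wrist22'); cv2.imwrite('pics/w22z.png',cv2.resize(f['img'][60:240,60:420,::-1],None,fx=2.2,fy=2.2,interpolation=cv2.INTER_CUBIC))
E
```

```text
time_s: 21.42
ee_pos: [492.0, 200.4, 304.3]
ee_rot: [-178.4, 2.1, 3.9]
force: [-0.1, 0.1, 0.6]
gripper_width: 91.1
```

View pics/wrist22.png

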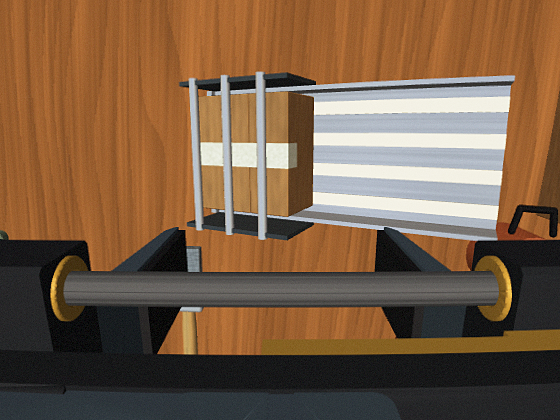

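View pics/t22z.png

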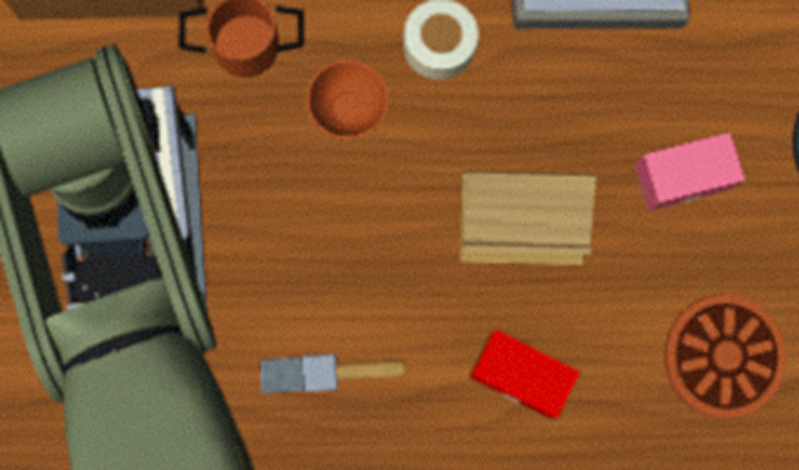

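Run:
```python
from h import *
f=load('wrist22'); L=lane([424,235,4.05]); k=3.3;x0,y0=170,65
im=cv2.resize(f['img'][y0:y0+180,x0:x0+240,::-1],None,fx=k,fy=k,interpolation=cv2.INTER_CUBIC)
def dl(a,b,c):
    q=(proj(f,L([a,b]))-[x0,y0]+.5)*k-.5
    cv2.line(im,*[tuple(int(v) for v in p) for p in q.round()],c,1,cv2.LINE_AA)
for x in (0,60,100): dl((x,-55,60),(x,55,60),(0,255,0))
dl((100,-55,0),(100,55,0),(255,0,255))
for y in (-55,55): dl((0,y,60),(100,y,60),(0,255,0))
dl((270,-60,0),(270,60,0),(255,0,0))
cv2.imwrite('pics/w22o.png',im)
```

```text
(no output)
```

View pics/w22o.png

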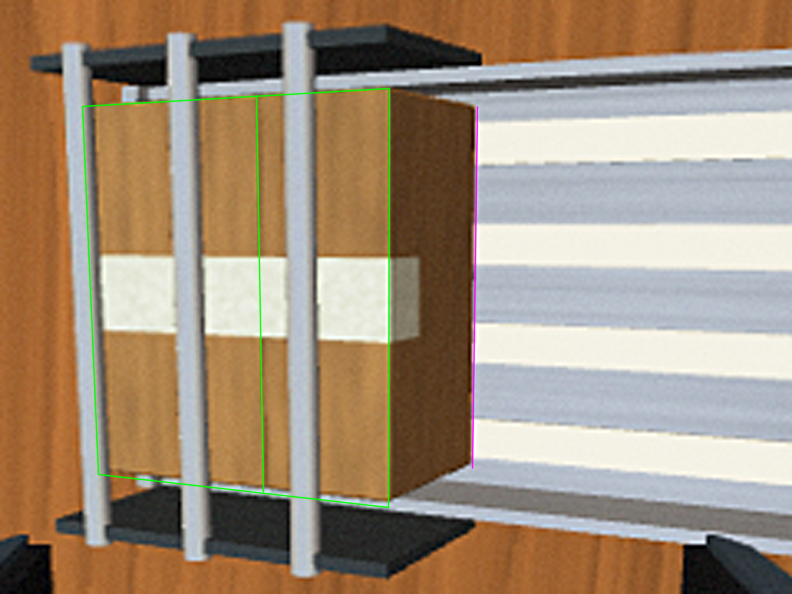

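The overlay of the ideal resting poses (deep at 0–60 mm, slim at 60–100 mm) matches the picture to within about a pixel, and both cartons sit square and touching. The arm is clear of everything, so I'm handing in.

Run:
```python
from h import *
S=monitor.state(); print(S['time_s'],S['force'])
print(job.job_done())
```

```text
21.5167 [-1.06421219  0.03199029  0.01603483]
the job is handed in; nothing more can be done
None
```

Both cartons are loaded and the job was handed in at 21.5 s. I picked the deep carton off the stand along its tilt, set it on the bed about 195 mm up the slope and let it slide to the stop. The slim one followed from the bench, set down at the same place.

**Final check:** In the last wrist picture, an outline of the ideal resting poses lay on both cartons to within about a pixel. It puts the deep one from 0 to 60 mm, square against the stop, and the slim one right behind it from 60 to 100 mm, touching it. The top view showed the bowl, brush, pot, tape roll, plaque and the red and pink look-alikes unmoved; the jar stood in place in the side view before that. The arm stood clear above the lane, with about 1 N on the wrist sensor.

**Checks that disagreed:**
- **Stand height:** the wrist camera alone put the deep carton's underside at 54 mm. The side view and the listed dimensions gave about 60 mm, and I gripped using 59 mm.
- **Slim carton's grip depth:** the picture gave 39 mm from fingertips to underside, while the arm's own reading gave about 34 mm. I lowered the carton until the force showed contact.
- **Set-down force:** the wrist read about 27 N for the deep carton and 19 N for the slim one at contact. I backed off before opening the gripper each time.

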